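# Fetch the boxed-in control vial from the reagent deck

## Task

The small red-capped vial at the back of the analyser's white deck is boxed in by three tall reagent bottles. Leave the vial where it is until you have stood all three bottles upright in the grey side tray; then stand the vial upright on the red disc of the loading block, and only after that put the bottles back, each upright and centred on the deck disc that matches its cap. Do not tip over any of the bottles or the vial.

Things in the scene. Friction and masses are not known exactly. Their poses are not given: they have to be found in the camera images.
- bottle_blue_center (a point): Reagent bottle with the blue screw cap: round white bottle, 54 mm diameter, with a blue band and a blue cap on top; 120 mm tall in all, 0.12 to 0.28 kg. This point is on its axis, half-way up (60 mm above its foot); z points up to the cap. The cap is 38 mm across and fills the top 30 mm (30 to 60 mm above this point): lift the bottle by it. It stands on its own disc on the deck at the start.
- bottle_yellow_center (a point): Reagent bottle with the yellow screw cap: round white bottle, 54 mm diameter, with a yellow band and a yellow cap on top; 120 mm tall in all, 0.12 to 0.28 kg. This point is on its axis, half-way up (60 mm above its foot); z points up to the cap. The cap is 38 mm across and fills the top 30 mm (30 to 60 mm above this point): lift the bottle by it. It stands on its own disc on the deck at the start.
- bottle_green_center (a point): Reagent bottle with the green screw cap: round white bottle, 54 mm diameter, with a green band and a green cap on top; 120 mm tall in all, 0.12 to 0.28 kg. This point is on its axis, half-way up (60 mm above its foot); z points up to the cap. The cap is 38 mm across and fills the top 30 mm (30 to 60 mm above this point): lift the bottle by it. It stands on its own disc on the deck at the start.
- disc_blue: Blue disc fixed on the analyser's deck: the home place of the blue-capped bottle, which covers its middle at the start. 70 mm diameter, 3 mm thick. Origin at the centre of its underside, so a bottle stands 3 mm above this origin. Which colour is where about the vial changes; disc centres are at least 75 mm apart.
- disc_yellow: Yellow disc fixed on the analyser's deck: the home place of the yellow-capped bottle, which covers its middle at the start. 70 mm diameter, 3 mm thick. Origin at the centre of its underside, so a bottle stands 3 mm above this origin. Which colour is where about the vial changes; disc centres are at least 75 mm apart.
- disc_green: Green disc fixed on the analyser's deck: the home place of the green-capped bottle, which covers its middle at the start. 70 mm diameter, 3 mm thick. Origin at the centre of its underside, so a bottle stands 3 mm above this origin. Which colour is where about the vial changes; disc centres are at least 75 mm apart.
- vial_center (a point): Small amber vial with a red cap: 28 mm diameter, 48 mm tall (cap 27 mm across, top 12 mm). This point is its centre, 24 mm above its foot; z up. It starts at the back of the white deck, on the 10 mm thick deck plate, boxed in by the bottles, about 60 mm away axis to axis; behind it stands a fixed rim, 34 mm high above the bench, about 50 mm from the vial's axis.
- tray: Empty grey side tray, fixed on the bench: 250 mm along its own x, 105 mm along its own y, rim 18 mm high, walls and floor 5 mm thick (inside 240 x 95 mm). Origin at the centre of its underside; inner floor 5 mm above it. The three bottles fit in a row along its x, for instance 75 mm apart. It may stand on either side of the deck.
- block_disc (a point): Centre of the red disc (50 mm diameter) on top of the white loading block, on the block's top face, 30 mm above the bench; z up. The block is fixed, 110 x 110 x 30 mm, with the disc in the middle of its flat top. It stands on the other side of the deck from the tray.
Things that resemble listed ones, but are neither listed nor needed, are in the scene too. What is shaped like the part that bears vial_center but purple is not meant.

How it is judged:
By the outcome, as a careful person would: the job done as asked, in the order asked, and still so for the second after the job is handed in, with the robot touching nothing.
It also fails if it takes over 131 s, if anything falls off the work surface, if the arm or the gripper's body presses on something with over 40 N, if the wrist force passes 120 N, or if a joint passes its speed limit or range.

## Robot

A 6-joint arm with a two-finger parallel gripper is mounted at the origin on the work surface. World frame = base frame: x ahead of the robot, y to its left, z up, the work surface at z = 0. Lengths are in m, angles in rad, forces in N, time in s.
With the tool pointing down it reaches from about 0.325 to 0.9 m from the base axis. Payload 3.5 kg.
Tool frame: the origin (TCP) lies where the fingers leave the gripper's body, on its centre line; the fingertips stand 73 mm ahead of it and the grasp point (between the pads) lies 54 mm ahead of it; y points along the fingers, z is the direction in which the jaws open and shut, and the axes are right-handed (so a half turn about y gives the same grasp; the last joint's range is limited). The gripper opens to 85 mm and grips with 20 to 120 N. Pads are 22 mm wide; open, the fingers measure 114 mm over their backs; the gripper's body (76 mm by 85 mm) begins 54 mm behind the grasp point. The pads swing forward as they close: fully open they stand 13 mm farther back than shut.
Start: joints at [1.086, 0.276, -0.026, 1.268, 0, 1.467], TCP at [0.233, 0.58, 0.304] pointing down, gripper open.
Joint ranges: [-3.12, 3.12], [-0.85, 1.88], [-1.08, 1.24], [-1.95, 2.15], [-1.57, 1.53], [-3.14, 3.14]. Speed limits (rad/s): [2.57, 2.57, 3.14, 3.14, 3.14, 3.14].

## Interface

Orientations are given as a unit quaternion [x, y, z, w].
In Python, from plant import ctrl, get_image, ticket gives the robot as it stands. The module is installed in compiled form; this text tells all that it offers.
- The arm moves only by the shell command python3 -m handwheel 'ROWS' [OPENING]. ROWS is a JSON object of lists of equal length, an entry for each row: "dp": the shift along the tool's x, y, z in mm, a list of three; "roll": the turn about the tool's y in rad. A call has 1 to 5 rows; each row is the pose to reach, as a shift and turn from the pose commanded when the call began, along the tool's axes at that moment; what a row does not reach only later rows make up. A row lasts 1/12 s, in which the tool goes at most 41.7 mm and 7.16 degrees, less where a joint would pass 70% of its speed; a pose out of reach is approached as far as the arm can. A call with a gripper value outside its range is refused whole. OPENING is the gripper's target within -1 to 1 (shut at 1, half-way at 0, fully open at -1), set as the call begins (- or left out, the last holds). The fingers move at their own pace and stop on an object; the grip force is fixed at half the most. Time passes only in rows, so rows that repeat a pose let the fingers close. It gives the time, the measured TCP pose, the force and the opening at its end, in the units of the state.
- ctrl.get_state(): the state, without advancing time (a new reading comes with each control period).
- get_image(name): name is "scene" or "top" or "wrist"; returns a dict with "image" (384x512x3 uint8, blue, green, red), "z_map" (384x512 float32, m along the optical axis (not along the pixel's ray), 0 where there is no reading), "fx", "fy", "cx", "cy" (pixels), "D" ([k1, k2, p1, p2, k3] as OpenCV has them; the pictures are not rectified), "pose" (4x4, takes a point from camera to world coordinates). Camera axes: x right, y down, z forward; pixel columns grow to the right and rows downward; lengths in m; the calibration is good to about 2 mm. A picture is of the moment at which its call begins.
- ticket.close_job(): hands the job in, once; it reports no verdict.
The state is a dict: "time_s": time; "joint_pos": joint angles; "qd": joint speeds; "tau": joint torques, N m; "eef_pos": TCP position; "eef_rot": TCP orientation; "wrist_force": force on the tool from outside, world axes, zero at the start; "ft_torque": the same for the moment, N m; "opening": finger opening in m.
Only numpy, scipy, OpenCV 4.12 (cv2) and the standard library are available. Lean on these libraries where they do the work, as an engineer would, in place of code of your own. Each camera call takes 0.05 s, during which the arm holds its last target.

## Working session

There is one attempt and no reset: what is moved stays moved. The work goes in short steps, Python scripts to look and compute and a shell command to move; the robot and the scene stay as the last step left them, time stands still between calls to the robot, and variables do not carry over. Pictures are saved under pics/ and viewed, and the job is handed in when it is done.

```bash
mkdir -p pics; ls
python3 - <<'E'
from plant import ctrl,get_image
import cv2,numpy as np
s=ctrl.get_state()
for k,v in s.items(): print(k,np.round(v,3))
for n in ["scene","top","wrist"]:
    d=get_image(n); cv2.imwrite(f"pics/{n}0.png",d["image"])
    print(n,d["fx"],d["fy"],d["cx"],d["cy"],np.round(d["D"],4)); print(np.round(d["pose"],3))
E
```

```text
pics
time_s 0.0
joint_pos [ 1.086  0.277 -0.028  1.268 -0.     1.467]
qd [-0.001  0.001  0.001 -0.003  0.001  0.001]
tau [-1.0000e-03 -4.4551e+01  2.9520e+01  1.6000e-02 -0.0000e+00  0.0000e+00]
eef_pos [0.233 0.579 0.303]
eef_rot [ 0.695 -0.134  0.134 -0.693]
wrist_force [ 0.621 -0.381  0.8  ]
ft_torque [0.045 0.054 0.012]
opening 0.085
scene 466.0534812642025 466.0534812642025 263.0972695970778 193.7831728356811 [0.0377 0.     0.     0.     0.    ]
[[-0.831  0.406 -0.381  0.991]
 [ 0.556  0.62  -0.553  0.564]
 [ 0.011 -0.672 -0.741  0.848]
 [ 0.     0.     0.     1.   ]]
top 477.5021244614637 477.5021244614637 259.7777439162901 194.33303027966915 [0.053 0.    0.    0.    0.   ]
[[ 2.10e-02 -9.94e-01  1.07e-01  4.69e-01]
 [-1.00e+00 -2.10e-02  4.00e-03 -1.00e-03]
 [-2.00e-03 -1.07e-01 -9.94e-01  1.06e+00]
 [ 0.00e+00  0.00e+00  0.00e+00  1.00e+00]]
wrist 289.71811097957095 289.71811097957095 252.58298603566388 191.83851584744653 [-0.0419  0.      0.      0.      0.    ]
[[ 0.372  0.881  0.291  0.158]
 [ 0.928 -0.353 -0.118  0.61 ]
 [-0.001  0.314 -0.95   0.372]
 [ 0.     0.     0.     1.   ]]
```

View pics/top0.png

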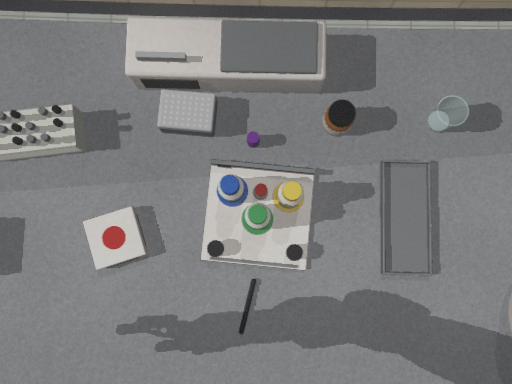

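View pics/scene0.png

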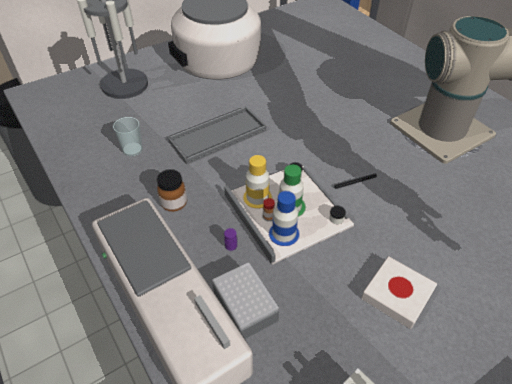

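View pics/wrist0.png

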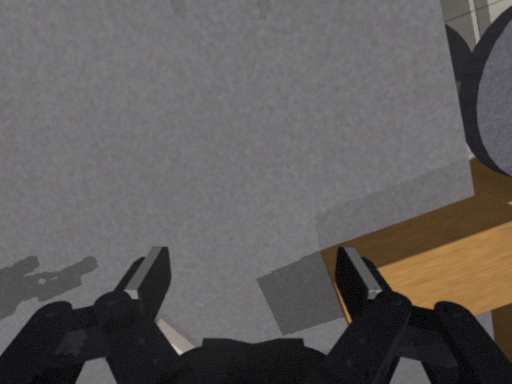

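```bash
cat > h.py <<'E'
from plant import ctrl,get_image
import cv2,numpy as np
from scipy.spatial.transform import Rotation as R
def K(d): return np.array([[d["fx"],0,d["cx"]],[0,d["fy"],d["cy"]],[0,0,1.]])
def cast(d,px,z):
    px=np.atleast_2d(np.asarray(px,float))
    u=cv2.undistortPoints(px[:,None],K(d),np.array(d["D"],float))[:,0]
    r=np.c_[u,np.ones(len(u))]@d["pose"][:3,:3].T; o=d["pose"][:3,3]
    return o+r*((z-o[2])/r[:,2])[:,None]
def hsv(d): return cv2.cvtColor(d["image"],cv2.COLOR_BGR2HSV)
HUE={"blue":(105,125),"yellow":(20,32),"green":(50,85)}
def mask(d,lo,hi,s=100,v=40):
    h=hsv(d); return cv2.inRange(h,(lo,s,v),(hi,255,255))
def redmask(d): return mask(d,0,8,120)|mask(d,170,180,120)
def tcp():
    s=ctrl.get_state(); return s,np.array(s["eef_pos"]),R.from_quat(s["eef_rot"])
def go(target_tcp,note=""):
    s,p,r=tcp(); d=np.asarray(target_tcp)-p
    print(note,"t",round(s["time_s"],2),"tcp",np.round(p,4),"world d mm",np.round(1000*d,1),"tool dp mm",np.round(1000*r.inv().apply(d),1))
E
python3 - <<'E'
from h import *
s,p,r=tcp(); print(np.round(r.as_matrix(),3))
d=get_image("top"); 
big=cv2.resize(d["image"][140:290,60:460],None,fx=2,fy=2,interpolation=cv2.INTER_CUBIC); cv2.imwrite("pics/crop0.png",big)
for c,(lo,hi) in HUE.items():
    m=mask(d,lo,hi); n,l,st,ce=cv2.connectedComponentsWithStats(m)
    for i in range(1,n):
        if st[i,4]>20: print(c,st[i],ce[i].round(1))
m=redmask(d); n,l,st,ce=cv2.connectedComponentsWithStats(m)
for i in range(1,n):
    if st[i,4]>20: print("red",st[i],ce[i].round(1))
E
```

```text
[[ 0.928 -0.001  0.373]
 [-0.373 -0.002  0.928]
 [-0.    -1.    -0.002]]
blue [220 175  19  20 286] [229.3 184.3]
blue [217 179  31  27 149] [234.2 197.4]
yellow [283 181  19  20 302] [291.7 190.7]
yellow [273 183  31  29 211] [284. 202.]
green [249 205  18  18 260] [257.2 213.7]
green [242 213  28  21 111] [252.6 227.6]
red [255 184  12  12 116] [260.6 189.5]
red [103 226  22  23 399] [113.4 237.2]
```

View pics/crop0.png

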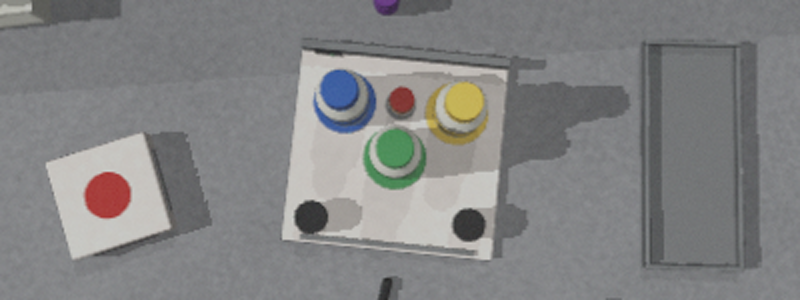

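Run:
```python
from h import *
d=get_image("top")
for c,px,z in [("blue",(229.3,184.3),.133),("yellow",(291.7,190.7),.133),("green",(257.2,213.7),.133),("vial",(260.6,189.5),.058),("block",(113.4,237.2),.030)]:
    print(c,cast(d,px,z).round(4))
for n in ("blk1","blk2"): pass
print(cast(d,[(215.5,248),(294,252)],.045).round(3))
# height map
h,w=d["z_map"].shape
uv=np.stack(np.meshgrid(np.arange(w),np.arange(h)),-1).reshape(-1,2).astype(float)
u=cv2.undistortPoints(uv[:,None],K(d),np.array(d["D"]))[:,0]
P=(np.c_[u,np.ones(len(u))]*d["z_map"].reshape(-1,1))@d["pose"][:3,:3].T+d["pose"][:3,3]
Z=P[:,2].reshape(h,w)
print("zmed bench",np.median(Z[300:,100:200]))
m=((Z>0.012)&(Z<0.025)).astype(np.uint8); m[:, :360]=0; m[:150]=0; m[290:]=0; m[:,450:]=0
pts=P.reshape(h,w,3)[m>0]; 
r=cv2.minAreaRect(pts[:,:2].astype(np.float32)*1000); print("tray",r,len(pts),cv2.boxPoints(r).round(0).tolist())
for nm,x,y in [("blue",229,184),("yellow",292,190),("green",257,213),("vial",260,189),("block",113,237),("knob",215,248),("knob",294,252)]: print(nm,P.reshape(h,w,3)[y,x].round(4))
# scene cross check
s=get_image("scene")
for c,(lo,hi) in HUE.items():
    mm=mask(s,lo,hi); n,l,st,ce=cv2.connectedComponentsWithStats(mm)
    for i in range(1,n):
        if st[i,4]>40: print(c,st[i],ce[i].round(1), cast(s,ce[i],.118)[0].round(4))
mm=redmask(s); n,l,st,ce=cv2.connectedComponentsWithStats(mm)
for i in range(1,n):
    if st[i,4]>20: print("red",st[i],ce[i].round(1),cast(s,ce[i],.052)[0].round(4),cast(s,ce[i],.03)[0].round(4))
```

```text
blue [[0.5877 0.0627 0.133 ]]
yellow [[ 0.5776 -0.0595  0.133 ]]
green [[0.5312 0.0069 0.133 ]]
vial [[0.5876 0.0014 0.058 ]]
block [[0.4816 0.3139 0.03  ]]
[[ 0.463  0.094  0.045]
 [ 0.458 -0.072  0.045]]
zmed bench -0.00029411201252627084
tray ((540.1760864257812, -315.8035888671875), (248.50930786132812, 106.3980941772461), 0.33405980467796326) 871 [[416.0, -263.0], [416.0, -370.0], [665.0, -368.0], [664.0, -262.0]]
blue [0.5886 0.0635 0.1301]
yellow [ 0.579  -0.0601  0.1328]
green [0.5325 0.0073 0.135 ]
vial [0.5887 0.0027 0.0571]
block [0.482  0.3148 0.03  ]
knob [0.4628 0.096  0.0353]
knob [ 0.4579 -0.0721  0.0385]
blue [343   0  17  10  83] [352.9   2.8] [-0.1153 -0.5335  0.118 ]
blue [278 191  18  22 328] [285.9 201.5] [0.5879 0.0622 0.118 ]
blue [269 222  30  24 338] [283.6 233.9] [0.6411 0.1285 0.118 ]
yellow [249 155  17  21 306] [257.1 164.9] [ 0.5781 -0.0619  0.118 ]
yellow [243 185  29  23 296] [255.8 195.7] [0.6315 0.0143 0.118 ]
green [284 164  17  21 291] [292.3 174.1] [0.5293 0.0049 0.118 ]
green [295 197  10  18  78] [300.1 205. ] [0.5689 0.0863 0.118 ]
red [263 198  11  12 102] [268.4 203.7] [0.5885 0.0008 0.052 ] [ 0.5773 -0.0148  0.03  ]
red [389 277  24  21 390] [400.3 286.8] [0.494  0.3196 0.052 ] [0.4802 0.3128 0.03  ]
```

```bash
python3 -m handwheel '{"dp":[[30,0,-26],[60,0,-52],[90,0,-78],[120,0,-104],[150,0,-130]],"roll":[-0.08,-0.16,-0.24,-0.32,-0.38]}' -0.4
python3 - <<'E'
from h import *
go([.531,.0065,.30]); print(tcp()[2].as_matrix().round(3), ctrl.get_state()["opening"])
E
```

```text
time_s: 0.72
eef_pos: [0.324, 0.4019, 0.3039]
eef_rot: [-0.707, -0.001, 0.001, 0.707]
wrist_force: [0.3, 0.6, -0.0]
opening: 0.0597
 t 0.72 tcp [0.324  0.4019 0.3039] world d mm [ 207.  -395.4   -3.9] tool dp mm [ 206.    4. -396.]
[[ 1.     0.    -0.003]
 [ 0.003  0.     1.   ]
 [ 0.    -1.     0.   ]] 0.0597145534787015
```

```bash
python3 -m handwheel '{"dp":[[18,0,-35],[36,0,-70],[54,0,-105],[72,0,-140],[90,0,-175]],"roll":[0,0,0,0,0]}' -0.4; python3 -m handwheel '{"dp":[[18,0,-35],[36,0,-70],[54,0,-105],[72,0,-140],[90,0,-175]],"roll":[0,0,0,0,0]}'; python3 -m handwheel '{"dp":[[14,30,-23],[27,60,-45],[27,60,-45],[27,60,-45]],"roll":[0,0,0,0]}';  python3 - <<'E'
from h import *
go([.531,.0065,.181]); d=get_image("wrist"); cv2.imwrite("pics/w1.png",d["image"]); d=get_image("scene"); cv2.imwrite("pics/s1.png",d["image"])
E
```

```text
time_s: 1.13
eef_pos: [0.4137, 0.2265, 0.3042]
eef_rot: [-0.707, 0.0, -0.001, 0.707]
wrist_force: [1.3, 0.3, 0.5]
opening: 0.0601
time_s: 1.55
eef_pos: [0.5035, 0.0512, 0.3041]
eef_rot: [-0.707, 0.001, -0.001, 0.707]
wrist_force: [0.0, 0.6, -0.1]
opening: 0.0592
time_s: 1.88
eef_pos: [0.5289, 0.0071, 0.2418]
eef_rot: [-0.707, 0.003, 0.0, 0.707]
wrist_force: [0.5, 0.3, 0.2]
opening: 0.0599
 t 1.88 tcp [0.5289 0.0071 0.2418] world d mm [  2.1  -0.6 -60.8] tool dp mm [ 2.4 60.8 -0.6]
```

View pics/w1.png

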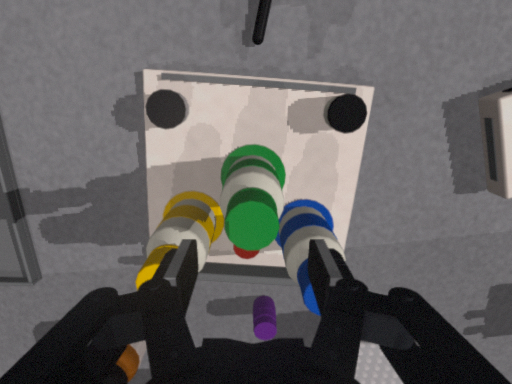

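View pics/s1.png

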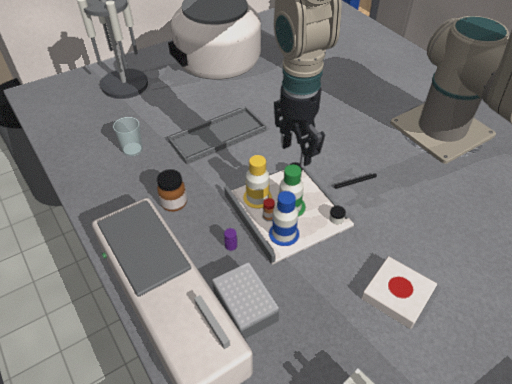

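```bash
python3 -m handwheel '{"dp":[[1,20,0],[2,40,-1],[2,52,-1],[2,60,-1],[2,60,-1]],"roll":[0,0,0,0,0]}' -0.4; python3 -m handwheel '{"dp":[[0,0,0],[0,0,0],[0,0,0],[0,0,0],[0,0,0]],"roll":[0,0,0,0,0]}' 1;python3 -m handwheel '{"dp":[[0,0,0],[0,0,0],[0,-5,0],[0,-10,0]],"roll":[0,0,0,0]}' 1
python3 - <<'E'
from h import *
d=get_image("wrist"); cv2.imwrite("pics/w2.png",d["image"]); d=get_image("scene"); cv2.imwrite("pics/s2.png",d["image"])
s=ctrl.get_state(); print(s["wrist_force"],s["opening"],s["eef_pos"])
E
```

```text
time_s: 2.4
eef_pos: [0.5311, 0.0082, 0.1835]
eef_rot: [-0.707, 0.0, 0.0, 0.707]
wrist_force: [-0.2, 0.6, 0.4]
opening: 0.0595
time_s: 2.82
eef_pos: [0.5333, 0.007, 0.1857]
eef_rot: [0.707, 0.001, 0.002, -0.707]
wrist_force: [0.2, -0.3, 7.0]
opening: 0.0359
time_s: 3.15
eef_pos: [0.5312, 0.0071, 0.1937]
eef_rot: [-0.707, 0.001, -0.0, 0.707]
wrist_force: [-0.1, 0.1, -1.9]
opening: 0.0359
[ 0.48521121  0.25069064 -2.09239926] 0.03583074124807984 [0.53215004 0.0070349  0.19451679]
```

View pics/w2.png

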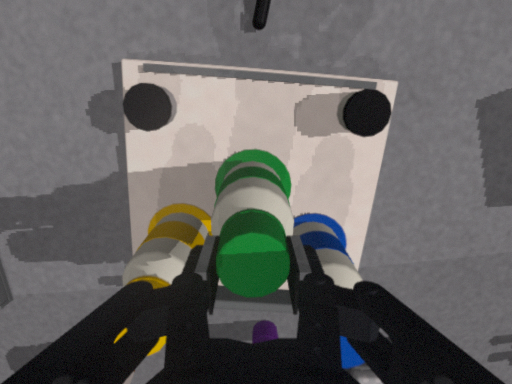

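View pics/s2.png

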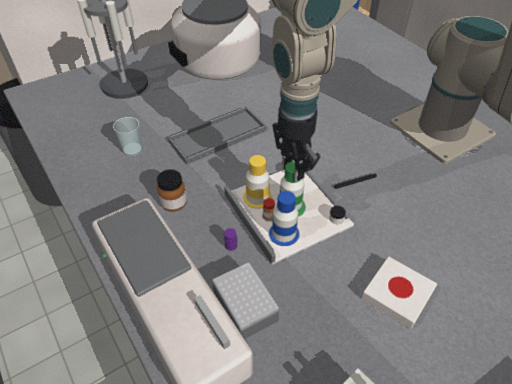

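```bash
python3 -m handwheel '{"dp":[[0,-20,0],[0,-50,0],[0,-85,0],[0,-115,0],[0,-132,0]],"roll":[0,0,0,0,0]}' 1; python3 -m handwheel '{"dp":[[0,0,-10],[-5,0,-30],[-15,0,-60],[-25,0,-95],[-35,0,-130]],"roll":[0,0,0,0,0]}' ;python3 -m handwheel '{"dp":[[-10,0,-35],[-20,0,-70],[-25,0,-105],[-30,0,-135],[-31,0,-160]],"roll":[0,0,0,0,0]}'
python3 - <<'E'
from h import *
go([.465,-.316,.180]); s=ctrl.get_state(); print(s["wrist_force"],s["opening"])
E
```

```text
time_s: 3.67
eef_pos: [0.533, 0.007, 0.3295]
eef_rot: [0.707, 0.001, 0.002, -0.707]
wrist_force: [0.5, -1.0, -1.7]
opening: 0.0355
time_s: 4.08
eef_pos: [0.4951, -0.124, 0.3236]
eef_rot: [-0.707, 0.001, 0.001, 0.707]
wrist_force: [-0.1, -0.7, -1.8]
opening: 0.0358
time_s: 4.5
eef_pos: [0.4631, -0.285, 0.3234]
eef_rot: [-0.707, 0.003, -0.0, 0.708]
wrist_force: [0.1, 0.6, -2.1]
opening: 0.0361
 t 4.5 tcp [ 0.4631 -0.285   0.3234] world d mm [   1.9  -31.  -143.4] tool dp mm [  2.5 143.4 -31.2]
[ 0.09566881  0.64883489 -2.13647722] 0.03610035188903622
```

```bash
python3 -m handwheel '{"dp":[[1,10,-20],[2,30,-31],[2,60,-31],[2,90,-31],[2,115,-31]],"roll":[0,0,0,0,0]}' 1; python3 -m handwheel '{"dp":[[0,10,0],[0,16,0],[0,20,0],[0,23,0],[0,23,0]],"roll":[0,0,0,0,0]}'
python3 - <<'E'
from h import *
go([.465,-.316,.178]); s=ctrl.get_state(); print(s["wrist_force"],s["opening"])
E
```

```text
time_s: 4.92
eef_pos: [0.4652, -0.3136, 0.2067]
eef_rot: [-0.706, 0.002, 0.0, 0.708]
wrist_force: [-0.9, 0.3, -2.2]
opening: 0.0361
time_s: 5.33
eef_pos: [0.4679, -0.3143, 0.1886]
eef_rot: [0.707, -0.0, 0.001, -0.707]
wrist_force: [0.6, -1.0, -2.2]
opening: 0.0359
 t 5.33 tcp [ 0.4679 -0.3143  0.1886] world d mm [ -2.9  -1.7 -10.6] tool dp mm [-2.9 10.6 -1.7]
[ 0.59677644 -1.02121122 -2.17483894] 0.03588826964310854
```

```bash
for i in 1; do python3 -m handwheel '{"dp":[[0,3,0],[0,5,0],[0,5,0]],"roll":[0,0,0]}'; python3 -m handwheel '{"dp":[[0,2,0],[0,3,0],[0,3,0]],"roll":[0,0,0]}';  done
```

```text
time_s: 5.58
eef_pos: [0.4676, -0.3139, 0.1834]
eef_rot: [0.707, -0.0, 0.001, -0.707]
wrist_force: [-0.6, 0.1, -2.3]
opening: 0.0357
time_s: 5.83
eef_pos: [0.4672, -0.3137, 0.1798]
eef_rot: [-0.707, 0.001, -0.001, 0.707]
wrist_force: [1.1, -0.3, -3.0]
opening: 0.0361
```

```bash
python3 -m handwheel '{"dp":[[0,1,0],[0,1.5,0],[0,1.5,0]],"roll":[0,0,0]}'; python3 -m handwheel '{"dp":[[0,1,0],[0,1.5,0],[0,1.5,0]],"roll":[0,0,0]}'
python3 - <<'E'
from h import *
d=get_image("wrist"); cv2.imwrite("pics/w3.png",d["image"]); d=get_image("scene"); cv2.imwrite("pics/s3.png",cv2.resize(d["image"][80:230,130:380],None,fx=3,fy=3))
E
```

```text
time_s: 6.08
eef_pos: [0.4673, -0.3137, 0.1783]
eef_rot: [-0.707, 0.001, -0.001, 0.707]
wrist_force: [0.1, 0.7, -3.2]
opening: 0.0359
time_s: 6.33
eef_pos: [0.4677, -0.314, 0.1778]
eef_rot: [0.707, -0.0, 0.001, -0.707]
wrist_force: [-1.5, -0.2, 3.9]
opening: 0.036
```

View pics/s3.png

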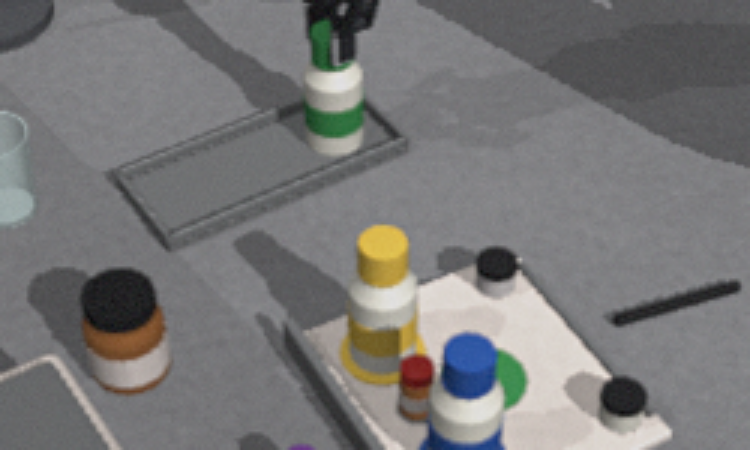

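View pics/w3.png

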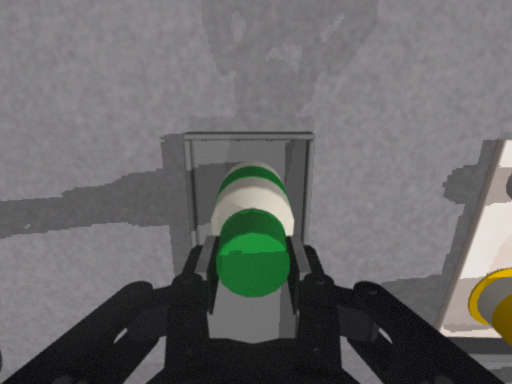

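```bash
python3 -m handwheel '{"dp":[[0,0,0],[0,0,0],[0,0,0],[0,-10,0],[0,-35,0]],"roll":[0,0,0,0,0]}' -0.4;  python3 -m handwheel '{"dp":[[0,-30,5],[10,-40,30],[25,-40,65],[40,-40,100],[55,-40,135]],"roll":[0,0,0,0,0]}'
python3 - <<'E'
from h import *
d=get_image("top"); cv2.imwrite("pics/t3.png",d["image"])
m=mask(d,50,85); n,l,st,ce=cv2.connectedComponentsWithStats(m)
for i in range(1,n):
    if st[i,4]>60: print(st[i],ce[i].round(1),cast(d,ce[i],.125)[0].round(4),cast(d,ce[i],.013)[0].round(4))
go([.578,-.060,.187]); s=ctrl.get_state(); print(s["wrist_force"],s["opening"])
E
```

```text
time_s: 6.85
eef_pos: [0.4652, -0.3121, 0.2089]
eef_rot: [-0.705, 0.003, 0.002, 0.709]
wrist_force: [-0.5, 0.4, 0.4]
opening: 0.0599
time_s: 7.27
eef_pos: [0.5233, -0.178, 0.2533]
eef_rot: [0.707, -0.0, 0.002, -0.707]
wrist_force: [1.8, -0.5, -0.1]
opening: 0.0599
[243 204  30  30 708] [257.1 218.4] [0.5225 0.007  0.125 ] [0.5289 0.0079 0.013 ]
 t 7.32 tcp [ 0.525  -0.1721  0.253 ] world d mm [ 53.  112.1 -66. ] tool dp mm [ 53.1  66.7 111.6]
[1.7513232  4.26372527 0.5523036 ] 0.05984968718022075
```

View pics/t3.png

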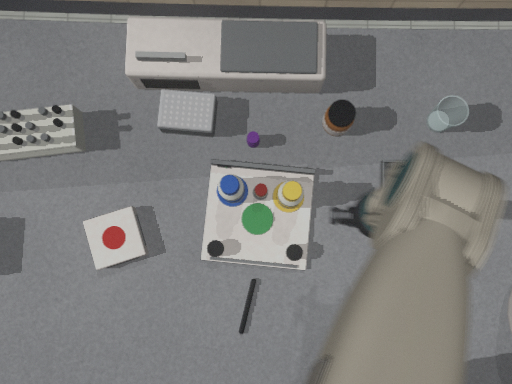

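```bash
python3 -m handwheel '{"dp":[[16,0,35],[34,0,70],[48,0,98],[51,0,108],[51,0,108]],"roll":[0,0,0,0,0]}' -0.4; python3 -m handwheel '{"dp":[[0,15,0],[0,20,0],[0,20,0],[0,20,0]],"roll":[0,0,0,0]}'
python3 - <<'E'
from h import *
go([.578,-.060,.188]); s=ctrl.get_state(); print(s["wrist_force"],s["opening"])
d=get_image("wrist"); cv2.imwrite("pics/w4.png",d["image"]);go([.578,-.060,.188]);
E
```

```text
time_s: 7.73
eef_pos: [0.5745, -0.069, 0.2523]
eef_rot: [-0.707, -0.001, 0.001, 0.707]
wrist_force: [0.7, -0.1, 0.3]
opening: 0.0602
time_s: 8.07
eef_pos: [0.573, -0.072, 0.2316]
eef_rot: [-0.707, 0.002, -0.001, 0.707]
wrist_force: [0.0, -0.5, -0.4]
opening: 0.0602
 t 8.07 tcp [ 0.573  -0.072   0.2316] world d mm [  5.   12.  -43.6] tool dp mm [ 5.1 43.6 12. ]
[ 0.03544598 -0.46149658 -0.39294951] 0.060191598252868676
 t 8.12 tcp [ 0.5734 -0.072   0.2321] world d mm [  4.6  12.  -44.1] tool dp mm [ 4.5 44.1 12. ]
```

View pics/w4.png

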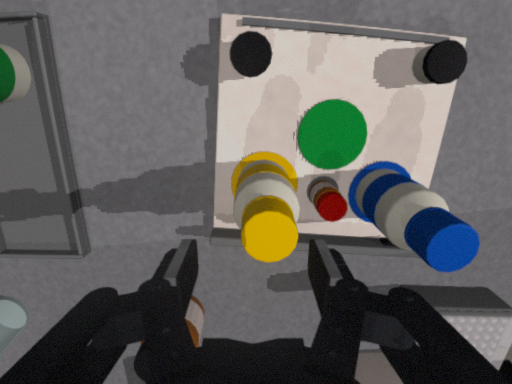

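```bash
python3 -m handwheel '{"dp":[[3,0,6],[5,0,12],[5,14,12],[5,32,12],[5,44,12]],"roll":[0,0,0,0,0]}' -0.4; python3 -m handwheel '{"dp":[[0,0,0],[0,0,0],[0,0,0],[0,0,0]],"roll":[0,0,0,0]}'
python3 - <<'E'
from h import *
go([.578,-.060,.188]); s=ctrl.get_state(); print(s["wrist_force"],s["opening"])
E
```

```text
time_s: 8.53
eef_pos: [0.579, -0.0585, 0.1874]
eef_rot: [-0.707, 0.0, -0.001, 0.707]
wrist_force: [-0.5, 0.1, -1.1]
opening: 0.0598
time_s: 8.87
eef_pos: [0.5796, -0.0591, 0.189]
eef_rot: [0.707, 0.0, 0.001, -0.707]
wrist_force: [-0.1, 0.2, -0.3]
opening: 0.0599
 t 8.87 tcp [ 0.5796 -0.0591  0.189 ] world d mm [-1.6 -0.9 -1. ] tool dp mm [-1.6  1.  -0.9]
[-0.14959949  0.23913578 -0.32301944] 0.05986463506392459
```

```bash
python3 -m handwheel '{"dp":[[-1,0,-1],[-1,0,-1],[-1,0,-1],[-1,0,-1],[-1,0,-1]],"roll":[0,0,0,0,0]}' 1;python3 -m handwheel '{"dp":[[0,0,0],[0,0,0],[0,-3,0],[0,-8,0],[0,-8,0]],"roll":[0,0,0,0,0]}' 1; python3 -m handwheel '{"dp":[[0,-20,0],[0,-50,0],[0,-85,0],[0,-118,0],[0,-132,0]],"roll":[0,0,0,0,0]}' 1
```

```text
time_s: 9.28
eef_pos: [0.5786, -0.0604, 0.1892]
eef_rot: [0.707, 0.0, 0.001, -0.707]
wrist_force: [-0.6, -1.4, 5.3]
opening: 0.0361
time_s: 9.7
eef_pos: [0.5775, -0.0598, 0.196]
eef_rot: [-0.707, 0.001, -0.0, 0.707]
wrist_force: [-0.2, -0.2, -3.2]
opening: 0.0356
time_s: 10.12
eef_pos: [0.5792, -0.0602, 0.3325]
eef_rot: [0.707, 0.002, 0.003, -0.707]
wrist_force: [1.9, -0.1, -2.4]
opening: 0.0357
```

```bash
python3 -m handwheel '{"dp":[[2,0,-12],[6,0,-40],[12,0,-75],[18,0,-112],[24,0,-150]],"roll":[0,0,0,0,0]}' 1;python3 -m handwheel '{"dp":[[5,0,-36],[9,0,-66],[12,0,-90],[13,0,-104],[13,0,-106]],"roll":[0,0,0,0,0]}' 1; python3 -m handwheel '{"dp":[[0,20,0],[0,50,0],[0,85,0],[0,110,0],[0,125,0]],"roll":[0,0,0,0,0]}' ; python3 -m handwheel '{"dp":[[0,5,0],[0,10,0],[0,13,0],[0,15,0],[0,15,0]],"roll":[0,0,0,0,0]}'
```

```text
time_s: 10.53
eef_pos: [0.6007, -0.2114, 0.3254]
eef_rot: [-0.707, 0.002, 0.001, 0.708]
wrist_force: [-0.0, -1.0, -2.6]
opening: 0.036
time_s: 10.95
eef_pos: [0.6135, -0.3191, 0.325]
eef_rot: [-0.707, 0.003, -0.001, 0.707]
wrist_force: [0.4, 0.3, -2.3]
opening: 0.0358
time_s: 11.37
eef_pos: [0.6117, -0.3132, 0.1975]
eef_rot: [-0.705, 0.003, 0.002, 0.709]
wrist_force: [-0.1, 0.7, -2.5]
opening: 0.0357
time_s: 11.78
eef_pos: [0.6149, -0.3162, 0.189]
eef_rot: [0.707, 0.0, 0.001, -0.707]
wrist_force: [-0.2, 0.6, -4.0]
opening: 0.0358
```

```bash
python3 -m handwheel '{"dp":[[0,2,0],[0,4,0],[0,5,0],[0,5,0]],"roll":[0,0,0,0]}'; python3 -m handwheel '{"dp":[[0,1,0],[0,2,0],[0,2,0]],"roll":[0,0,0]}';python3 -m handwheel '{"dp":[[0,1,0],[0,1.5,0],[0,1.5,0]],"roll":[0,0,0]}'
```

```text
time_s: 12.12
eef_pos: [0.6143, -0.3161, 0.1829]
eef_rot: [-0.707, 0.001, -0.001, 0.707]
wrist_force: [0.5, -0.7, -2.5]
opening: 0.0362
time_s: 12.37
eef_pos: [0.6146, -0.3162, 0.1813]
eef_rot: [0.707, -0.0, 0.001, -0.707]
wrist_force: [-0.7, 0.2, -1.3]
opening: 0.0359
time_s: 12.62
eef_pos: [0.6149, -0.3163, 0.1813]
eef_rot: [0.707, 0.0, 0.001, -0.707]
wrist_force: [-1.6, 0.0, 4.9]
opening: 0.0359
```

Contact. Release, go to blue (0.588, 0.0625).

```bash
python3 -m handwheel '{"dp":[[0,0,0],[0,0,0],[0,0,0],[0,-10,0],[0,-35,0]],"roll":[0,0,0,0,0]}' -0.4;  python3 -m handwheel '{"dp":[[0,-30,5],[0,-45,30],[-5,-45,65],[-10,-45,100],[-15,-45,138]],"roll":[0,0,0,0,0]}'; python3 -m handwheel '{"dp":[[-2,0,38],[-4,0,76],[-6,0,114],[-8,0,152],[-10,0,190]],"roll":[0,0,0,0,0]}'; python3 -m handwheel '{"dp":[[0,0,20],[0,0,40],[0,10,47],[0,20,47],[0,20,47]],"roll":[0,0,0,0,0]}';python3 - <<'E'
from h import *
go([.588,.0625,.190]); s=ctrl.get_state(); print(s["wrist_force"],s["opening"])
d=get_image("wrist"); cv2.imwrite("pics/w5.png",d["image"])
d=get_image("top"); cv2.imwrite("pics/t5.png",d["image"])
d=get_image("scene"); cv2.imwrite("pics/s5.png",d["image"])
E
```

```text
time_s: 13.03
eef_pos: [0.6121, -0.3147, 0.2107]
eef_rot: [-0.705, 0.003, 0.002, 0.709]
wrist_force: [0.1, -0.1, -0.6]
opening: 0.06
time_s: 13.45
eef_pos: [0.5998, -0.1776, 0.2609]
eef_rot: [0.707, -0.0, 0.002, -0.707]
wrist_force: [0.5, 1.3, 0.2]
opening: 0.0597
time_s: 13.87
eef_pos: [0.5897, 0.0137, 0.2604]
eef_rot: [0.707, -0.0, 0.001, -0.707]
wrist_force: [1.0, 0.4, 0.9]
opening: 0.06
time_s: 14.28
eef_pos: [0.5885, 0.0586, 0.2366]
eef_rot: [0.707, -0.002, -0.001, -0.707]
wrist_force: [-0.0, 0.6, -0.3]
opening: 0.0598
 t 14.28 tcp [0.5885 0.0586 0.2366] world d mm [ -0.5   3.9 -46.6] tool dp mm [-0.3 46.6  3.9]
[-0.0242829   0.63144519 -0.26458257] 0.0598333563078091
```

View pics/w5.png

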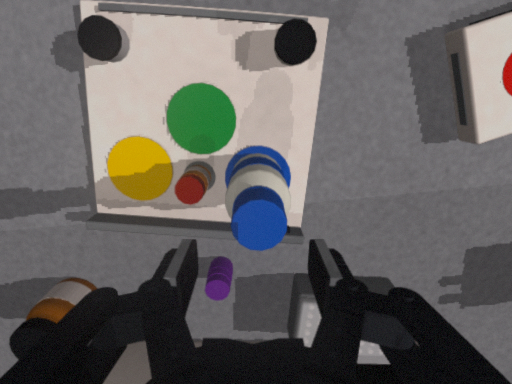

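View pics/s5.png

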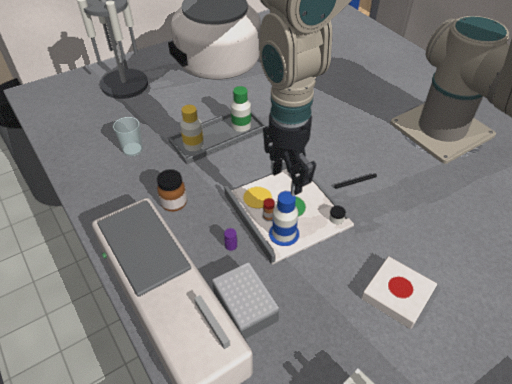

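View pics/t5.png

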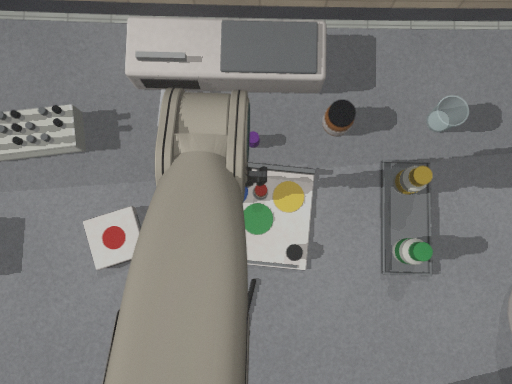

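```bash
python3 -m handwheel '{"dp":[[0,8,4],[0,24,4],[0,40,4],[0,46,4],[0,46,4]],"roll":[0,0,0,0,0]}' -0.4; python3 -m handwheel '{"dp":[[0,0,0],[0,0,0],[0,0,0]],"roll":[0,0,0]}'; python3 -m handwheel '{"dp":[[0,0,0],[0,0,0],[0,0,0],[0,0,0],[0,0,0]],"roll":[0,0,0,0,0]}' 1;python3 -m handwheel '{"dp":[[0,0,0],[0,0,0],[0,-3,0],[0,-8,0],[0,-8,0]],"roll":[0,0,0,0,0]}' 1; python3 -m handwheel '{"dp":[[0,-20,0],[0,-50,0],[0,-85,0],[0,-118,0],[0,-132,0]],"roll":[0,0,0,0,0]}' 1
```

```text
time_s: 14.85
eef_pos: [0.5887, 0.0625, 0.1913]
eef_rot: [0.707, -0.002, -0.0, -0.707]
wrist_force: [-0.0, -0.3, 0.1]
opening: 0.0595
time_s: 15.1
eef_pos: [0.5909, 0.0629, 0.1946]
eef_rot: [0.707, 0.0, 0.001, -0.707]
wrist_force: [-0.2, -0.3, -0.1]
opening: 0.0601
time_s: 15.52
eef_pos: [0.591, 0.0629, 0.1947]
eef_rot: [0.707, 0.0, 0.002, -0.707]
wrist_force: [-0.1, -0.2, 6.2]
opening: 0.0354
time_s: 15.93
eef_pos: [0.5898, 0.0631, 0.2016]
eef_rot: [-0.707, 0.001, -0.0, 0.707]
wrist_force: [-0.7, 0.1, -1.6]
opening: 0.0351
time_s: 16.35
eef_pos: [0.5914, 0.0631, 0.3382]
eef_rot: [-0.707, -0.002, -0.003, 0.707]
wrist_force: [1.3, -0.1, -1.1]
opening: 0.0354
```

```bash
python3 -m handwheel '{"dp":[[-2,0,-12],[-6,0,-40],[-11,0,-78],[-16,0,-117],[-21,0,-156]],"roll":[0,0,0,0,0]}' 1;python3 -m handwheel '{"dp":[[-5,0,-39],[-10,0,-78],[-15,0,-117],[-20,0,-155],[-25,0,-185]],"roll":[0,0,0,0,0]}'; python3 -m handwheel '{"dp":[[-2,0,-20],[-4,0,-32],[-4,0,-38],[-4,0,-38],[-4,0,-38]],"roll":[0,0,0,0,0]}'
python3 - <<'E'
from h import *
go([.540,-.316,.190]); s=ctrl.get_state(); print(s["wrist_force"],s["opening"])
d=get_image("scene"); cv2.imwrite("pics/s6.png",d["image"])
E
```

```text
time_s: 16.77
eef_pos: [0.567, -0.0945, 0.3309]
eef_rot: [-0.707, 0.002, 0.001, 0.707]
wrist_force: [0.9, 0.2, -1.7]
opening: 0.0353
time_s: 17.18
eef_pos: [0.5413, -0.2809, 0.3307]
eef_rot: [-0.707, 0.003, -0.0, 0.707]
wrist_force: [0.6, -0.4, -2.0]
opening: 0.0352
time_s: 17.6
eef_pos: [0.5391, -0.3151, 0.3325]
eef_rot: [-0.707, 0.001, -0.0, 0.708]
wrist_force: [-0.2, 0.9, -1.0]
opening: 0.0354
 t 17.6 tcp [ 0.5391 -0.3151  0.3325] world d mm [   0.9   -0.9 -142.5] tool dp mm [  1.1 142.5  -1.2]
[-0.21338817  0.94642171 -0.98344501] 0.03538300709720494
```

View pics/s6.png

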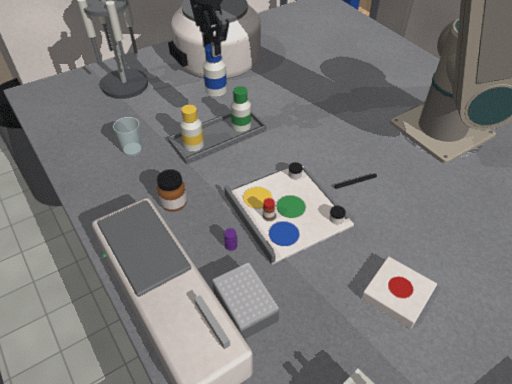

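Blue bottle is held upright above the tray (px ~215,75). Lower it.

```bash
python3 -m handwheel '{"dp":[[1,20,-1],[1,50,-1],[1,85,-1],[1,110,-1],[1,125,-1]],"roll":[0,0,0,0,0]}' 1; python3 -m handwheel '{"dp":[[0,5,0],[0,10,0],[0,14,0],[0,16,0],[0,16,0]],"roll":[0,0,0,0,0]}' ; python3 -m handwheel '{"dp":[[0,2,0],[0,3,0],[0,3,0],[0,3,0]],"roll":[0,0,0,0]}'; python3 -m handwheel '{"dp":[[0,1,0],[0,2,0],[0,2,0]],"roll":[0,0,0]}'
```

```text
time_s: 18.07
eef_pos: [0.539, -0.3139, 0.2048]
eef_rot: [-0.706, 0.001, 0.002, 0.708]
wrist_force: [0.3, 0.5, -2.1]
opening: 0.0349
time_s: 18.48
eef_pos: [0.5409, -0.3171, 0.1933]
eef_rot: [0.707, -0.0, 0.001, -0.707]
wrist_force: [0.2, 0.0, -1.4]
opening: 0.0352
time_s: 18.82
eef_pos: [0.5404, -0.3171, 0.1897]
eef_rot: [0.707, -0.001, 0.001, -0.707]
wrist_force: [-1.2, 0.6, -2.1]
opening: 0.0349
time_s: 19.07
eef_pos: [0.5402, -0.3169, 0.1871]
eef_rot: [-0.707, 0.001, -0.001, 0.707]
wrist_force: [-0.2, -1.0, -1.8]
opening: 0.0354
```

```bash
python3 -m handwheel '{"dp":[[0,1,0],[0,1.5,0],[0,1.5,0]],"roll":[0,0,0]}'; python3 -m handwheel '{"dp":[[0,1,0],[0,1,0],[0,1,0]],"roll":[0,0,0]}'
```

```text
time_s: 19.32
eef_pos: [0.5406, -0.3171, 0.1867]
eef_rot: [0.707, -0.0, 0.001, -0.707]
wrist_force: [-0.6, 1.3, 4.1]
opening: 0.0356
time_s: 19.57
eef_pos: [0.5409, -0.3172, 0.1868]
eef_rot: [0.707, 0.0, 0.001, -0.707]
wrist_force: [-1.5, 1.5, 7.5]
opening: 0.0354
```

```bash
python3 -m handwheel '{"dp":[[0,0,0],[0,0,0],[0,0,0],[0,-10,0],[0,-35,0]],"roll":[0,0,0,0,0]}' -0.4;  python3 -m handwheel '{"dp":[[0,-30,0],[0,-45,0],[0,-45,20],[0,-45,20]],"roll":[0,0,0,0]}'
python3 - <<'E'
from h import *
d=get_image("top"); cv2.imwrite("pics/t7.png",d["image"])
s=get_image("scene"); cv2.imwrite("pics/s7.png",s["image"])
for dd,nm,z in ((d,"top",.013),(s,"scene",.013)):
  for c,(lo,hi) in HUE.items():
    m=mask(dd,lo,hi); n,l,st,ce=cv2.connectedComponentsWithStats(m)
    for i in range(1,n):
        if st[i,4]>300 and 180<ce[i,0]<340 and ce[i,1]>150: print(nm,c,st[i],cast(dd,ce[i],z)[0].round(4))
  m=redmask(dd); n,l,st,ce=cv2.connectedComponentsWithStats(m)
  for i in range(1,n):
    if st[i,4]>60: print(nm,"red",st[i],cast(dd,ce[i],.056 if nm=="top" else .052)[0].round(4),cast(dd,ce[i],.03)[0].round(4))
go([.588,.001,.22])
E
```

```text
time_s: 19.98
eef_pos: [0.5381, -0.3153, 0.2163]
eef_rot: [-0.705, 0.003, 0.002, 0.709]
wrist_force: [-0.5, 0.1, 0.7]
opening: 0.0598
time_s: 20.32
eef_pos: [0.541, -0.2956, 0.2674]
eef_rot: [0.707, 0.001, 0.001, -0.707]
wrist_force: [-0.4, 0.6, -0.5]
opening: 0.0598
top blue [217 176  31  30 726] [0.5894 0.0643 0.013 ]
top yellow [273 181  31  31 749] [ 0.5794 -0.0594  0.013 ]
top green [242 204  31  30 706] [0.529  0.0079 0.013 ]
top red [255 184  12  12 116] [0.5879 0.0015 0.056 ] [0.5909 0.0016 0.03  ]
top red [103 226  22  23 399] [0.4813 0.306  0.056 ] [0.4816 0.314  0.03  ]
scene blue [269 222  30  24 563] [0.59   0.0649 0.013 ]
scene yellow [243 187  29  21 422] [ 0.581  -0.0624  0.013 ]
scene green [277 196  28  21 464] [0.5292 0.0082 0.013 ]
scene red [264 199  11  11 103] [0.5883 0.0016 0.052 ] [ 0.5771 -0.0139  0.03  ]
scene red [389 277  24  21 392] [0.494  0.3196 0.052 ] [0.4803 0.3129 0.03  ]
 t 20.42 tcp [ 0.5404 -0.2966  0.2653] world d mm [ 47.6 297.6 -45.3] tool dp mm [ 47.3  45.2 297.7]
```

View pics/s7.png

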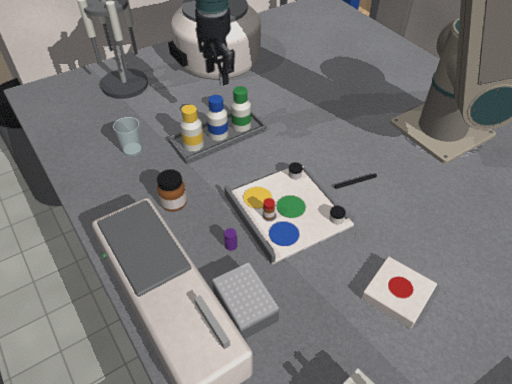

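View pics/t7.png

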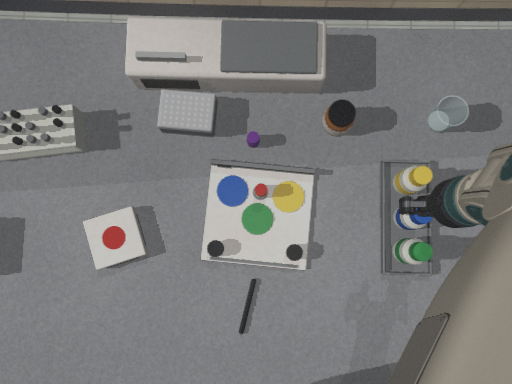

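```bash
python3 -m handwheel '{"dp":[[6,0,38],[12,0,76],[18,0,114],[24,0,152],[30,0,190]],"roll":[0,0,0,0,0]}'; python3 -m handwheel '{"dp":[[6,10,38],[12,30,76],[17,60,100],[17,80,106],[17,80,106]],"roll":[0,0,0,0,0]}'; python3 -m handwheel '{"dp":[[0,0,0],[0,0,0],[0,0,0]],"roll":[0,0,0]}'
python3 - <<'E'
from h import *
d=get_image("wrist"); cv2.imwrite("pics/w8.png",d["image"])
go([.588,.0015,.094])
E
```

```text
time_s: 20.83
eef_pos: [0.5705, -0.1059, 0.2641]
eef_rot: [-0.707, 0.001, -0.001, 0.707]
wrist_force: [0.2, -0.5, 0.4]
opening: 0.0597
time_s: 21.25
eef_pos: [0.5843, 0.0011, 0.1793]
eef_rot: [-0.707, 0.003, 0.004, 0.707]
wrist_force: [-1.5, -0.3, -0.7]
opening: 0.0596
time_s: 21.5
eef_pos: [0.5892, -0.0024, 0.1867]
eef_rot: [0.707, -0.0, 0.002, -0.707]
wrist_force: [0.6, 0.2, 0.2]
opening: 0.0597
 t 21.55 tcp [ 0.5893 -0.0024  0.1868] world d mm [ -1.3   3.9 -92.8] tool dp mm [-1.6 92.8  3.9]
```

View pics/w8.png

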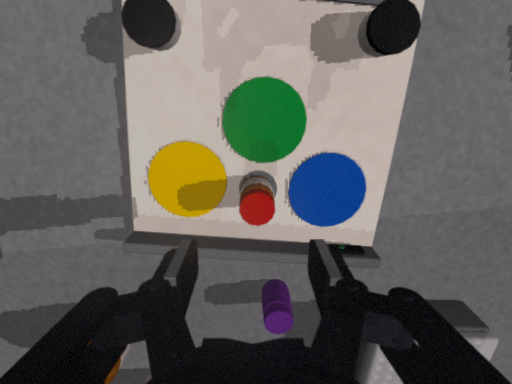

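```bash
python3 -m handwheel '{"dp":[[-1,10,4],[-1,35,4],[-1,60,4],[-1,70,4],[-1,70,4]],"roll":[0,0,0,0,0]}' -0.4; python3 -m handwheel '{"dp":[[0,0,0],[0,0,0],[0,0,0]],"roll":[0,0,0]}'
python3 - <<'E'
from h import *
d=get_image("wrist"); cv2.imwrite("pics/w9.png",d["image"])
go([.588,.0015,.094])
E
```

```text
time_s: 21.97
eef_pos: [0.5845, 0.0029, 0.1121]
eef_rot: [-0.707, 0.003, 0.001, 0.707]
wrist_force: [-1.1, 1.0, 0.2]
opening: 0.0597
time_s: 22.22
eef_pos: [0.5883, 0.0028, 0.1166]
eef_rot: [0.707, 0.0, 0.002, -0.707]
wrist_force: [0.4, -0.6, 1.0]
opening: 0.0598
 t 22.27 tcp [0.5882 0.0028 0.1166] world d mm [ -0.2  -1.3 -22.6] tool dp mm [-0.3 22.6 -1.3]
```

View pics/w9.png

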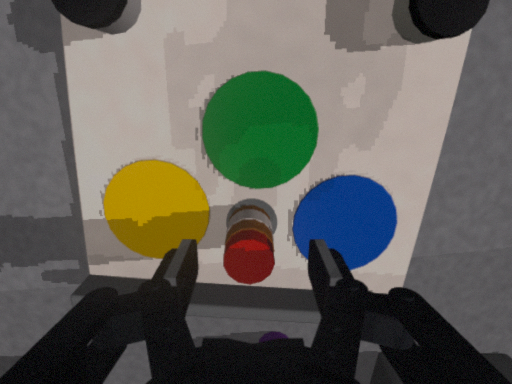

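```bash
python3 -m handwheel '{"dp":[[0,8,-1],[0,16,-1],[0,21,-1],[0,21,-1],[0,21,-1]],"roll":[0,0,0,0,0]}' -0.4; python3 -m handwheel '{"dp":[[0,0,0],[0,0,0],[0,0,0],[0,0,0],[0,0,0]],"roll":[0,0,0,0,0]}' 1; python3 -m handwheel '{"dp":[[0,0,0],[0,0,0],[0,0,0],[0,0,0],[0,0,0]],"roll":[0,0,0,0,0]}' 1;python3 -m handwheel '{"dp":[[0,0,0],[0,-3,0],[0,-8,0],[0,-8,0]],"roll":[0,0,0,0]}' 1
python3 - <<'E'
from h import *
d=get_image("wrist"); cv2.imwrite("pics/w10.png",d["image"])
E
```

```text
time_s: 22.68
eef_pos: [0.5862, 0.0021, 0.093]
eef_rot: [-0.707, 0.001, 0.0, 0.707]
wrist_force: [-0.8, -0.3, 0.3]
opening: 0.0597
time_s: 23.1
eef_pos: [0.5874, 0.002, 0.0945]
eef_rot: [0.707, -0.0, 0.001, -0.707]
wrist_force: [-0.2, -0.5, 1.1]
opening: 0.0259
time_s: 23.52
eef_pos: [0.5874, 0.002, 0.0944]
eef_rot: [0.707, -0.0, 0.001, -0.707]
wrist_force: [0.6, 0.7, 5.0]
opening: 0.0265
time_s: 23.85
eef_pos: [0.5867, 0.002, 0.1021]
eef_rot: [-0.707, 0.001, -0.0, 0.707]
wrist_force: [0.2, 0.4, -0.6]
opening: 0.026
```

View pics/w10.png

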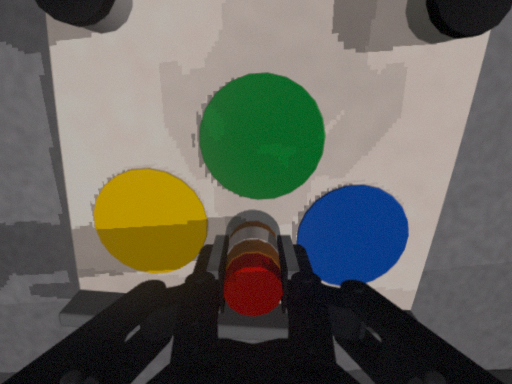

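```bash
python3 -m handwheel '{"dp":[[0,-20,0],[0,-50,0],[0,-78,0],[0,-88,0],[0,-90,2]],"roll":[0,0,0,0,0]}' 1; python3 -m handwheel '{"dp":[[-3,0,10],[-12,0,35],[-24,0,70],[-36,0,106],[-48,0,142]],"roll":[0,0,0,0,0]}' ; python3 -m handwheel '{"dp":[[-12,0,36],[-25,0,72],[-38,0,108],[-50,0,140],[-57,0,165]],"roll":[0,0,0,0,0]}' ; python3 -m handwheel '{"dp":[[0,0,0],[0,0,0],[0,0,0]],"roll":[0,0,0]}'
python3 - <<'E'
from h import *
go([.481,.3135,.1145])
d=get_image("wrist"); cv2.imwrite("pics/w11.png",d["image"])
E
```

```text
time_s: 24.32
eef_pos: [0.5888, 0.0037, 0.1947]
eef_rot: [0.707, 0.001, 0.003, -0.707]
wrist_force: [-0.2, 0.5, -0.8]
opening: 0.0261
time_s: 24.73
eef_pos: [0.5365, 0.1475, 0.1892]
eef_rot: [0.707, -0.003, -0.001, -0.707]
wrist_force: [1.7, -0.1, -0.4]
opening: 0.0262
time_s: 25.15
eef_pos: [0.4786, 0.3132, 0.1891]
eef_rot: [0.708, -0.002, -0.002, -0.707]
wrist_force: [-0.3, -0.4, -0.5]
opening: 0.0262
time_s: 25.4
eef_pos: [0.4811, 0.3107, 0.1901]
eef_rot: [0.708, -0.002, -0.001, -0.706]
wrist_force: [-1.1, -0.1, -0.8]
opening: 0.0262
 t 25.4 tcp [0.4811 0.3107 0.1901] world d mm [ -0.1   2.8 -75.6] tool dp mm [ 0.1 75.6  3. ]
```

View pics/w11.png

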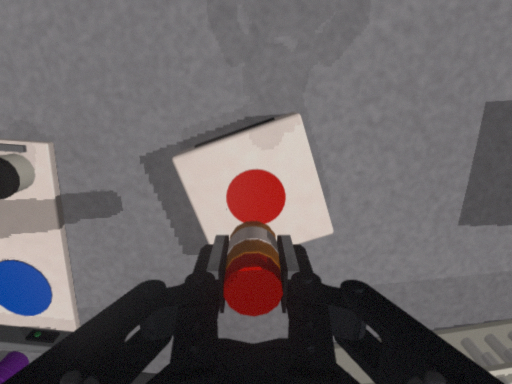

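```bash
python3 -m handwheel '{"dp":[[0,15,2],[0,40,2],[0,58,2],[0,66,2],[0,66,2]],"roll":[0,0,0,0,0]}' 1; python3 -m handwheel '{"dp":[[0,0,0],[0,2,0],[0,4,0],[0,4,0]],"roll":[0,0,0,0]}'; python3 -m handwheel '{"dp":[[0,1,0],[0,2,0],[0,2,0]],"roll":[0,0,0]}'
```

```text
time_s: 25.87
eef_pos: [0.481, 0.3111, 0.1233]
eef_rot: [0.708, -0.003, -0.0, -0.706]
wrist_force: [-0.2, 0.2, -0.9]
opening: 0.0264
time_s: 26.2
eef_pos: [0.4831, 0.3133, 0.1227]
eef_rot: [-0.707, 0.0, -0.001, 0.707]
wrist_force: [-0.2, -0.1, -0.6]
opening: 0.0262
time_s: 26.45
eef_pos: [0.4824, 0.3132, 0.12]
eef_rot: [-0.707, 0.001, -0.001, 0.707]
wrist_force: [0.1, -0.8, 0.3]
opening: 0.0263
```

```bash
python3 -m handwheel '{"dp":[[0,1,0],[0,2,0],[0,2,0]],"roll":[0,0,0]}';python3 -m handwheel '{"dp":[[0,1,0],[0,2,0],[0,2,0]],"roll":[0,0,0]}';python3 -m handwheel '{"dp":[[0,1,0],[0,1,0],[0,1,0]],"roll":[0,0,0]}'
```

```text
time_s: 26.7
eef_pos: [0.4823, 0.3132, 0.1177]
eef_rot: [0.707, -0.001, 0.0, -0.707]
wrist_force: [0.3, 0.4, -0.5]
opening: 0.0264
time_s: 26.95
eef_pos: [0.4823, 0.3131, 0.1156]
eef_rot: [0.707, -0.001, 0.001, -0.707]
wrist_force: [-0.7, 0.4, -0.1]
opening: 0.0264
time_s: 27.2
eef_pos: [0.4824, 0.3131, 0.1148]
eef_rot: [0.707, -0.001, 0.001, -0.707]
wrist_force: [0.3, -1.1, -0.2]
opening: 0.0265
```

```bash
python3 -m handwheel '{"dp":[[0,0.5,0],[0,1,0],[0,1,0]],"roll":[0,0,0]}';python3 - <<'E'
from h import *
d=get_image("scene"); cv2.imwrite("pics/s12.png",cv2.resize(d["image"][200:350,300:500],None,fx=3.5,fy=3.5))
E
```

```text
time_s: 27.45
eef_pos: [0.4826, 0.3132, 0.1144]
eef_rot: [-0.707, 0.001, -0.001, 0.707]
wrist_force: [-1.6, -0.9, 3.2]
opening: 0.0263
```

View pics/s12.png

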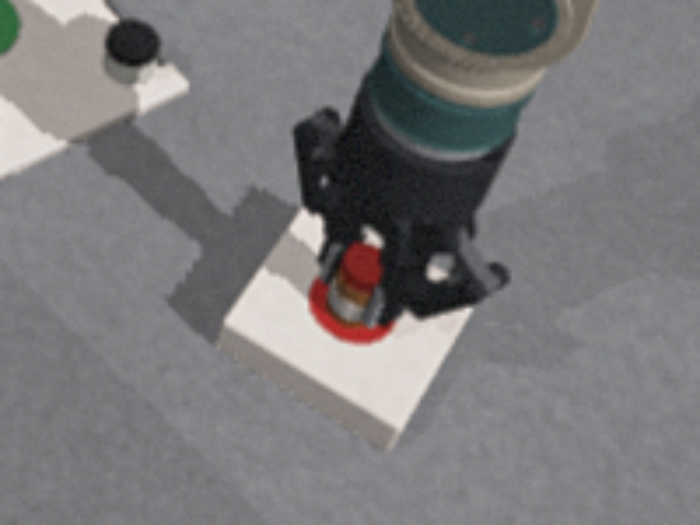

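```bash
python3 -m handwheel '{"dp":[[0,0,0],[0,0,0],[0,0,0],[0,-8,0],[0,-30,0]],"roll":[0,0,0,0,0]}' -0.4;  python3 -m handwheel '{"dp":[[0,-35,0],[0,-70,0],[0,-105,0],[0,-130,-20],[0,-130,-55]],"roll":[0,0,0,0,0]}'; python3 -m handwheel '{"dp":[[3,0,-38],[6,0,-76],[9,0,-114],[12,0,-152],[15,0,-190]],"roll":[0,0,0,0,0]}'
python3 - <<'E'
from h import *
go([.541,-.317,.265]); d=get_image("scene"); cv2.imwrite("pics/s13.png",d["image"])
d=get_image("top"); cv2.imwrite("pics/t13.png",d["image"])
E
```

```text
time_s: 27.92
eef_pos: [0.48, 0.3119, 0.1412]
eef_rot: [0.708, -0.003, -0.002, -0.706]
wrist_force: [-0.4, -0.4, 0.8]
opening: 0.0594
time_s: 28.33
eef_pos: [0.4861, 0.2612, 0.2816]
eef_rot: [-0.705, -0.005, -0.004, 0.709]
wrist_force: [1.5, -0.3, -0.1]
opening: 0.0598
time_s: 28.75
eef_pos: [0.4968, 0.0665, 0.2746]
eef_rot: [0.707, -0.0, 0.001, -0.707]
wrist_force: [0.8, 0.0, -0.3]
opening: 0.0597
 t 28.75 tcp [0.4968 0.0665 0.2746] world d mm [  44.2 -383.5   -9.6] tool dp mm [  44.7    9.7 -383.4]
```

View pics/s13.png

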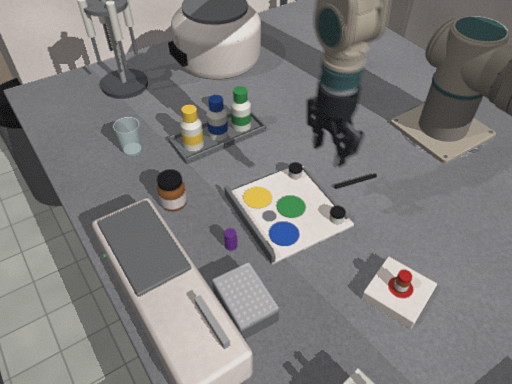

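View pics/t13.png

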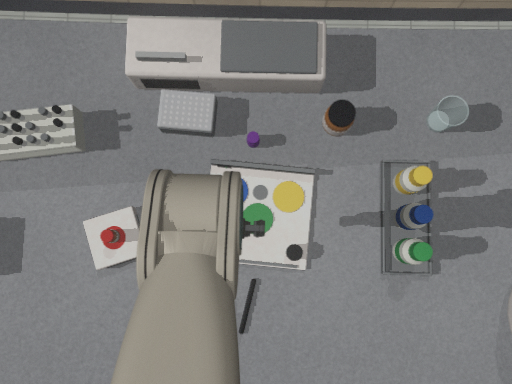

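```bash
python3 - <<'E'
from h import *
d=get_image("top"); s=get_image("scene")
for dd,nm,z in ((d,"top",.125),(s,"scene",.110)):
  for c,(lo,hi) in HUE.items():
    m=mask(dd,lo,hi,v=30); n,l,st,ce=cv2.connectedComponentsWithStats(m)
    for i in range(1,n):
        if st[i,4]>80 and (ce[i,0]>390 or (nm=="scene" and ce[i,1]<150 and 170<ce[i,0]<260)): print(nm,c,st[i],cast(dd,ce[i],z)[0].round(4))
E
python3 -m handwheel '{"dp":[[4,0,-38],[8,0,-76],[12,0,-114],[16,0,-152],[20,0,-190]],"roll":[0,0,0,0,0]}'; python3 -m handwheel '{"dp":[[4,0,-38],[8,0,-76],[12,0,-114],[16,0,-152],[18,0,-180]],"roll":[0,0,0,0,0]}'; python3 -m handwheel '{"dp":[[0,0,0],[0,0,0],[0,0,0]],"roll":[0,0,0]}'
python3 - <<'E'
from h import *
go([.541,-.317,.186]); d=get_image("wrist"); cv2.imwrite("pics/w14.png",d["image"])
E
```

```text
top blue [410 205  23  20 362] [ 0.5379 -0.3123  0.125 ]
top yellow [409 166  24  20 373] [ 0.6136 -0.3118  0.125 ]
top yellow [395 171  20  23 107] [ 0.5952 -0.2729  0.125 ]
top green [409 242  24  19 358] [ 0.4662 -0.3096  0.125 ]
scene blue [209  95  14  17 212] [ 0.538 -0.319  0.11 ]
scene blue [208 123  19  12 148] [ 0.5864 -0.2256  0.11  ]
scene yellow [181 104  17  19 247] [ 0.6149 -0.3184  0.11  ]
scene yellow [181 130  22  16 184] [ 0.6541 -0.2259  0.11  ]
scene green [234  86  13  17 195] [ 0.4652 -0.316   0.11  ]
scene green [231 114  20  12 139] [ 0.5197 -0.2242  0.11  ]
time_s: 29.37
eef_pos: [0.5171, -0.1218, 0.2742]
eef_rot: [-0.707, -0.001, 0.0, 0.707]
wrist_force: [1.2, -0.1, 1.0]
opening: 0.0596
time_s: 29.78
eef_pos: [0.5356, -0.3033, 0.274]
eef_rot: [0.707, 0.0, 0.001, -0.707]
wrist_force: [0.2, 0.1, 0.6]
opening: 0.0596
time_s: 30.03
eef_pos: [0.5348, -0.3003, 0.2737]
eef_rot: [-0.707, 0.0, 0.0, 0.708]
wrist_force: [-0.2, 0.5, 0.2]
opening: 0.0599
 t 30.03 tcp [ 0.5348 -0.3003  0.2737] world d mm [  6.2 -16.7 -87.7] tool dp mm [  6.3  87.6 -16.8]
```

View pics/w14.png

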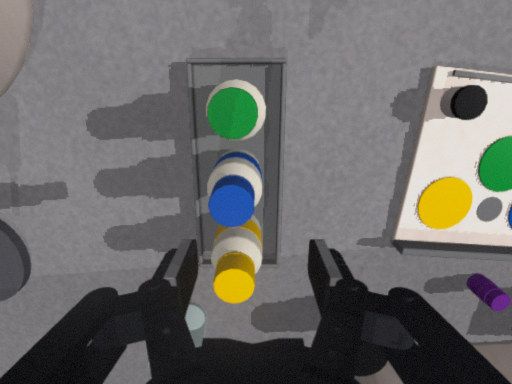

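```bash
python3 -m handwheel '{"dp":[[3,0,-10],[5,15,-17],[5,50,-17],[5,80,-17],[5,88,-17]],"roll":[0,0,0,0,0]}' -0.4; python3 -m handwheel '{"dp":[[0,0,0],[0,0,0],[0,0,0]],"roll":[0,0,0]}';  python3 - <<'E'
from h import *
go([.5395,-.3165,.184])
E
```

```text
time_s: 30.5
eef_pos: [0.5371, -0.3164, 0.181]
eef_rot: [-0.705, 0.003, 0.002, 0.709]
wrist_force: [-1.4, 0.6, -1.2]
opening: 0.0597
time_s: 30.75
eef_pos: [0.5407, -0.3195, 0.1882]
eef_rot: [0.708, 0.001, 0.001, -0.706]
wrist_force: [0.1, -0.6, 0.8]
opening: 0.0597
 t 30.75 tcp [ 0.5407 -0.3195  0.1882] world d mm [-1.2  3.  -4.2] tool dp mm [-1.2  4.1  3. ]
```

```bash
python3 -m handwheel '{"dp":[[-1,2,3],[-1,3,3],[-1,3,3],[-1,3,3],[-1,3,3]],"roll":[0,0,0,0,0]}' -0.4; python3 -m handwheel '{"dp":[[0,0,0],[0,0,0],[0,0,0],[0,0,0],[0,0,0]],"roll":[0,0,0,0,0]}' 1;python3 -m handwheel '{"dp":[[0,0,0],[0,0,0],[0,-3,0],[0,-8,0],[0,-8,0]],"roll":[0,0,0,0,0]}' 1; python3 -m handwheel '{"dp":[[0,-20,0],[0,-50,0],[0,-85,0],[0,-118,0],[0,-140,0]],"roll":[0,0,0,0,0]}' 1;python3 -m handwheel '{"dp":[[0,0,0],[0,0,0],[0,0,0]],"roll":[0,0,0]}';  python3 - <<'E'
from h import *
go([.5895,.0643,.33])
E
```

```text
time_s: 31.17
eef_pos: [0.5385, -0.316, 0.1834]
eef_rot: [0.707, -0.0, 0.001, -0.707]
wrist_force: [-0.7, -0.1, 0.1]
opening: 0.0598
time_s: 31.58
eef_pos: [0.5386, -0.3163, 0.1834]
eef_rot: [0.707, -0.0, 0.001, -0.707]
wrist_force: [-0.5, -0.6, 3.0]
opening: 0.0355
time_s: 32.0
eef_pos: [0.5382, -0.3156, 0.1911]
eef_rot: [-0.707, 0.001, -0.001, 0.707]
wrist_force: [0.8, -0.1, -1.4]
opening: 0.0357
time_s: 32.42
eef_pos: [0.5388, -0.3161, 0.3342]
eef_rot: [0.708, 0.0, 0.002, -0.707]
wrist_force: [1.2, -0.7, -2.2]
opening: 0.0359
time_s: 32.67
eef_pos: [0.5377, -0.3154, 0.3292]
eef_rot: [-0.706, 0.001, 0.0, 0.708]
wrist_force: [0.2, 0.3, -1.6]
opening: 0.0355
 t 32.67 tcp [ 0.5377 -0.3154  0.3292] world d mm [ 51.8 379.7   0.8] tool dp mm [ 5.110e+01 -3.000e-01  3.798e+02]
```

```bash
python3 -m handwheel '{"dp":[[2,0,12],[6,0,40],[11,0,78],[16,0,117],[21,0,156]],"roll":[0,0,0,0,0]}' 1;python3 -m handwheel '{"dp":[[5,0,39],[10,0,78],[15,0,117],[20,0,155],[25,0,185]],"roll":[0,0,0,0,0]}'; python3 -m handwheel '{"dp":[[2,10,20],[4,30,32],[5,60,38],[5,90,38],[5,100,38]],"roll":[0,0,0,0,0]}' ;python3 -m handwheel '{"dp":[[0,0,0],[0,0,0],[0,0,0],[0,0,0]],"roll":[0,0,0,0]}'
python3 - <<'E'
from h import *
go([.5895,.0643,.1914]); s=ctrl.get_state(); print(s["wrist_force"],s["opening"])
d=get_image("scene"); cv2.imwrite("pics/s15.png",cv2.resize(d["image"][120:270,200:400],None,fx=3.5,fy=3.5))
for c,(lo,hi) in [("blue",HUE["blue"])]:
    m=mask(d,lo,hi,v=30); n,l,st,ce=cv2.connectedComponentsWithStats(m)
    for i in range(1,n):
        if st[i,4]>80 : print(st[i],cast(d,ce[i],tcp()[1][2]-.1784+.06)[0].round(4))
d=get_image("wrist"); cv2.imwrite("pics/w15.png",d["image"])
E
```

```text
time_s: 33.08
eef_pos: [0.5585, -0.1575, 0.3284]
eef_rot: [-0.706, 0.002, 0.0, 0.708]
wrist_force: [-0.1, 0.4, -0.6]
opening: 0.0353
time_s: 33.5
eef_pos: [0.5832, 0.0287, 0.3286]
eef_rot: [-0.707, 0.002, 0.002, 0.708]
wrist_force: [0.5, -0.6, -1.2]
opening: 0.0356
time_s: 33.92
eef_pos: [0.5854, 0.0645, 0.224]
eef_rot: [-0.707, 0.004, 0.004, 0.707]
wrist_force: [-1.3, -0.2, -1.5]
opening: 0.0355
time_s: 34.25
eef_pos: [0.5914, 0.0627, 0.2331]
eef_rot: [-0.707, -0.001, -0.002, 0.707]
wrist_force: [0.5, 1.0, -1.5]
opening: 0.0353
 t 34.25 tcp [0.5914 0.0627 0.2331] world d mm [ -1.9   1.6 -41.7] tool dp mm [-2.  41.7  1.6]
[ 0.45159766  0.99945622 -1.47234027] 0.03527421498878939
[276 177  18  23 238] [0.5696 0.0264 0.1147]
[271 210  25  15 198] [0.6179 0.0929 0.1147]
[269 226  30  20 417] [0.6423 0.131  0.1147]
```

View pics/s15.png

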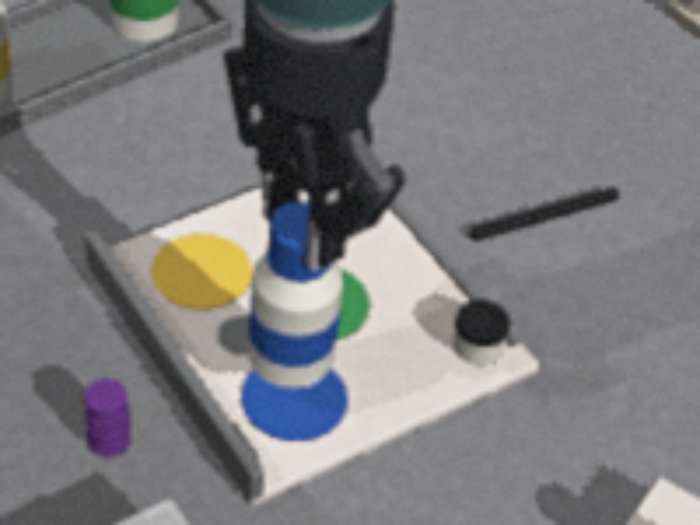

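View pics/w15.png

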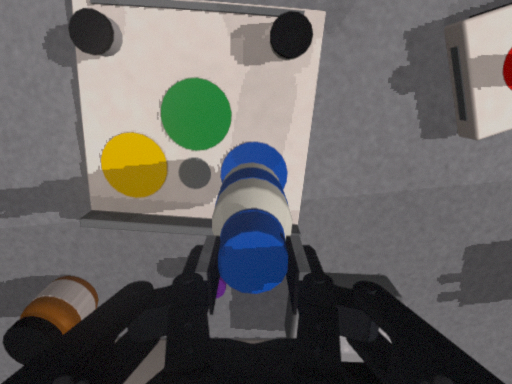

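```bash
cat >> h.py <<'E'
def captop(c,off):
    """axis xy of held bottle: circle of cap top seen by wrist cam; off = TCP z - foot z"""
    d=get_image("wrist"); p=tcp()[1]; zt=p[2]-off+.12
    m=mask(d,*HUE[c],s=90,v=30); m[:180]=0
    n,l,st,ce=cv2.connectedComponentsWithStats(m); i=1+np.argmax(st[1:,4])
    ct=max(cv2.findContours((l==i).astype(np.uint8),0,1)[0],key=len)[:,0]
    X=cast(d,ct,zt)[:,:2]*1000
    # far-from-camera side of the rim is the true top edge; fit r=19 circle on lower half (largest rows)
    sel=ct[:,1]>st[i,1]+.5*st[i,3]
    from scipy.optimize import least_squares
    f=lambda q:np.hypot(*(X[sel]-q).T)-19
    r=least_squares(f,X.mean(0),loss="soft_l1"); print("cap axis xy mm",r.x.round(1),"rms",np.sqrt((r.fun**2).mean()).round(2),"tcp",np.round(p*1000,1),st[i]); return r.x
E
python3 - <<'E'
from h import *
captop("blue",.1784)
E
```

```text
cap axis xy mm [590.6  63.2] rms 0.51 tcp [591.   62.7 232.6] [ 216  209   73   85 4948]
```

```bash
python3 -m handwheel '{"dp":[[-2,10,1],[-2,20,1],[-2,28,1],[-2,32,1],[-2,32,1]],"roll":[0,0,0,0,0]}' 1; python3 -m handwheel '{"dp":[[0,0,0],[0,2,0],[0,3,0],[0,3,0]],"roll":[0,0,0,0]}'; python3 -m handwheel '{"dp":[[0,1,0],[0,3,0],[0,3,0]],"roll":[0,0,0]}'
```

```text
time_s: 34.82
eef_pos: [0.5866, 0.064, 0.1966]
eef_rot: [0.707, -0.002, -0.001, -0.707]
wrist_force: [-0.4, 0.3, -1.7]
opening: 0.0357
time_s: 35.15
eef_pos: [0.5882, 0.064, 0.196]
eef_rot: [0.707, -0.001, 0.001, -0.707]
wrist_force: [0.4, 0.4, -2.4]
opening: 0.0354
time_s: 35.4
eef_pos: [0.5879, 0.064, 0.1926]
eef_rot: [0.707, -0.001, 0.001, -0.707]
wrist_force: [-0.7, -0.4, -2.2]
opening: 0.0356
```

```bash
python3 -m handwheel '{"dp":[[0.5,1,0],[1,1.5,0],[1,1.5,0]],"roll":[0,0,0]}' 1; python3 -m handwheel '{"dp":[[0,1,0],[0,1,0],[0,1,0]],"roll":[0,0,0]}' 1
```

```text
time_s: 35.65
eef_pos: [0.5893, 0.064, 0.1915]
eef_rot: [0.707, -0.001, 0.001, -0.707]
wrist_force: [-0.1, -0.6, -1.6]
opening: 0.0355
time_s: 35.9
eef_pos: [0.5897, 0.0639, 0.1914]
eef_rot: [0.707, -0.0, 0.001, -0.707]
wrist_force: [-0.6, -1.0, 4.7]
opening: 0.0356
```

```bash
python3 -m handwheel '{"dp":[[0,0,0],[0,0,0],[0,0,0],[0,-10,0],[0,-35,0]],"roll":[0,0,0,0,0]}' -0.4;  python3 -m handwheel '{"dp":[[0,-30,-5],[2,-45,-30],[4,-45,-65],[6,-45,-100],[8,-45,-138]],"roll":[0,0,0,0,0]}'; python3 -m handwheel '{"dp":[[3,0,-38],[6,0,-76],[9,0,-114],[12,0,-152],[15,0,-190]],"roll":[0,0,0,0,0]}'; python3 -m handwheel '{"dp":[[1,0,-25],[2,0,-45],[2,0,-50],[2,0,-50],[2,0,-50]],"roll":[0,0,0,0,0]}';python3 - <<'E'
from h import *
go([.6145,-.3165,.184])
d=get_image("scene"); cv2.imwrite("pics/s16.png",d["image"])
E
```

```text
time_s: 36.32
eef_pos: [0.5862, 0.064, 0.2221]
eef_rot: [-0.707, 0.004, 0.002, 0.707]
wrist_force: [0.4, 0.3, 0.5]
opening: 0.0595
time_s: 36.73
eef_pos: [0.5971, -0.0748, 0.2719]
eef_rot: [0.707, 0.001, 0.001, -0.707]
wrist_force: [1.6, 0.5, -0.2]
opening: 0.06
time_s: 37.15
eef_pos: [0.6113, -0.2659, 0.2711]
eef_rot: [0.707, -0.0, 0.001, -0.707]
wrist_force: [0.9, -0.1, -0.2]
opening: 0.0597
time_s: 37.57
eef_pos: [0.6132, -0.3132, 0.2704]
eef_rot: [-0.707, 0.001, -0.0, 0.708]
wrist_force: [0.1, -0.4, -0.1]
opening: 0.0598
 t 37.57 tcp [ 0.6132 -0.3132  0.2704] world d mm [  1.3  -3.3 -86.4] tool dp mm [ 1.3 86.4 -3.4]
```

View pics/s16.png

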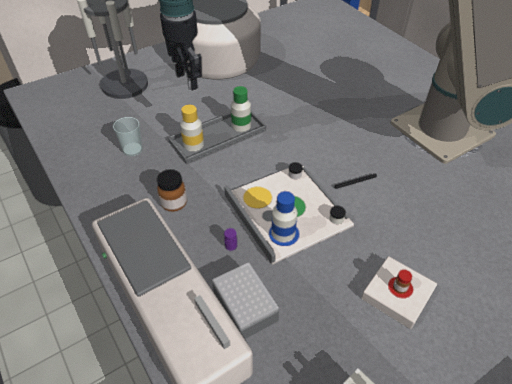

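Blue stands on its disc (286,220). Take yellow.

```bash
python3 -m handwheel '{"dp":[[1,10,-3],[1,40,-3],[1,70,-3],[1,82,-3],[1,82,-3]],"roll":[0,0,0,0,0]}' -0.4; python3 -m handwheel '{"dp":[[0,0,0],[0,2,0],[0,2,0],[0,2,0]],"roll":[0,0,0,0]}';  python3 - <<'E'
from h import *
go([.6145,-.3165,.184])
E
python3 -m handwheel '{"dp":[[0,0,0],[0,0,0],[0,0,0],[0,0,0],[0,0,0]],"roll":[0,0,0,0,0]}' 1;python3 -m handwheel '{"dp":[[0,0,0],[0,0,0],[0,-3,0],[0,-8,0],[0,-8,0]],"roll":[0,0,0,0,0]}' 1; python3 -m handwheel '{"dp":[[0,-20,0],[0,-50,0],[0,-85,0],[0,-118,0],[0,-142,0]],"roll":[0,0,0,0,0]}' 1;python3 -m handwheel '{"dp":[[0,0,0],[0,0,0],[0,0,0]],"roll":[0,0,0]}';  python3 - <<'E'
from h import *
go([.5795,-.0602,.33])
E
```

```text
time_s: 38.03
eef_pos: [0.6118, -0.3143, 0.1834]
eef_rot: [-0.705, 0.003, 0.003, 0.709]
wrist_force: [-2.0, -0.2, -0.5]
opening: 0.0597
time_s: 38.37
eef_pos: [0.6153, -0.3176, 0.1884]
eef_rot: [0.708, 0.0, 0.002, -0.706]
wrist_force: [0.2, -0.2, 0.2]
opening: 0.06
 t 38.37 tcp [ 0.6153 -0.3176  0.1884] world d mm [-0.8  1.1 -4.4] tool dp mm [-0.8  4.4  1.1]
time_s: 38.78
eef_pos: [0.6151, -0.3175, 0.188]
eef_rot: [0.708, 0.0, 0.001, -0.707]
wrist_force: [-0.6, 1.2, 5.2]
opening: 0.035
time_s: 39.2
eef_pos: [0.6141, -0.317, 0.1944]
eef_rot: [-0.707, 0.001, -0.0, 0.707]
wrist_force: [0.2, -0.0, -2.0]
opening: 0.035
time_s: 39.62
eef_pos: [0.6146, -0.3173, 0.3391]
eef_rot: [0.708, -0.0, 0.001, -0.707]
wrist_force: [0.2, -0.1, -2.2]
opening: 0.0351
time_s: 39.87
eef_pos: [0.6136, -0.3167, 0.3343]
eef_rot: [-0.707, 0.002, 0.0, 0.708]
wrist_force: [-0.2, 0.3, -2.7]
opening: 0.0349
 t 39.87 tcp [ 0.6136 -0.3167  0.3343] world d mm [-34.1 256.5  -4.3] tool dp mm [-34.6   4.8 256.4]
```

```bash
python3 -m handwheel '{"dp":[[-2,0,12],[-6,0,40],[-11,0,78],[-16,0,117],[-20,0,152]],"roll":[0,0,0,0,0]}' 1; python3 -m handwheel '{"dp":[[-5,0,36],[-10,0,70],[-14,0,95],[-14,10,104],[-14,25,104]],"roll":[0,0,0,0,0]}' ;python3 -m handwheel '{"dp":[[0,25,0],[0,50,0],[0,70,0],[0,75,0],[0,75,0]],"roll":[0,0,0,0,0]}' ;python3 -m handwheel '{"dp":[[0,0,0],[0,0,0],[0,0,0]],"roll":[0,0,0]}'
python3 - <<'E'
from h import *
captop("yellow",.183)
go([.5795,-.0602,.196]); s=ctrl.get_state(); print(s["wrist_force"],s["opening"])
E
```

```text
time_s: 40.28
eef_pos: [0.5925, -0.1621, 0.3335]
eef_rot: [-0.706, 0.003, 0.001, 0.708]
wrist_force: [0.5, 1.3, -2.1]
opening: 0.0347
time_s: 40.7
eef_pos: [0.5801, -0.0579, 0.3107]
eef_rot: [-0.707, -0.001, 0.001, 0.707]
wrist_force: [1.2, -0.7, -2.2]
opening: 0.035
time_s: 41.12
eef_pos: [0.5781, -0.0604, 0.2325]
eef_rot: [-0.707, 0.003, 0.002, 0.708]
wrist_force: [0.3, -0.7, -2.2]
opening: 0.0345
time_s: 41.37
eef_pos: [0.5819, -0.0613, 0.2381]
eef_rot: [0.707, 0.0, 0.002, -0.707]
wrist_force: [0.4, -0.0, -2.3]
opening: 0.0349
cap axis xy mm [581.6 -61.5] rms 1.19 tcp [581.8 -61.3 238.1] [ 211  206   78   83 4750]
 t 41.42 tcp [ 0.5818 -0.0613  0.2381] world d mm [ -2.3   1.1 -42.1] tool dp mm [-2.5 42.1  1.1]
[-0.17896082  0.90857143 -3.0196547 ] 0.03486852438833161
```

```bash
python3 -m handwheel '{"dp":[[-2,10,1],[-2,20,1],[-2,28,1],[-2,33,1],[-2,33,1]],"roll":[0,0,0,0,0]}' 1; python3 -m handwheel '{"dp":[[0,0,0],[0,2,0],[0,3,0],[0,3,0]],"roll":[0,0,0,0]}'; python3 -m handwheel '{"dp":[[0,1,0],[0,3,0],[0,3,0]],"roll":[0,0,0]}'; python3 -m handwheel '{"dp":[[0,1,0],[0,1.5,0],[0,1.5,0]],"roll":[0,0,0]}'
```

```text
time_s: 41.83
eef_pos: [0.5773, -0.0597, 0.201]
eef_rot: [-0.707, 0.002, 0.001, 0.707]
wrist_force: [-0.3, -0.2, -2.7]
opening: 0.035
time_s: 42.17
eef_pos: [0.579, -0.0601, 0.2005]
eef_rot: [0.707, -0.001, 0.001, -0.707]
wrist_force: [1.0, -0.2, -3.3]
opening: 0.0349
time_s: 42.42
eef_pos: [0.5787, -0.06, 0.1972]
eef_rot: [-0.707, 0.001, -0.001, 0.707]
wrist_force: [0.1, -0.3, -3.0]
opening: 0.0351
time_s: 42.67
eef_pos: [0.579, -0.06, 0.1961]
eef_rot: [-0.707, 0.001, -0.001, 0.707]
wrist_force: [-0.0, -0.1, -1.8]
opening: 0.035
```

```bash
python3 -m handwheel '{"dp":[[0,1,0],[0,1,0],[0,1,0]],"roll":[0,0,0]}' 1; python3 -m handwheel '{"dp":[[0,0,0],[0,0,0],[0,0,0],[0,-10,0],[0,-35,0]],"roll":[0,0,0,0,0]}' -0.4;  python3 -m handwheel '{"dp":[[0,-30,-5],[-10,-45,-30],[-22,-45,-65],[-36,-45,-100],[-50,-45,-138]],"roll":[0,0,0,0,0]}'; python3 -m handwheel '{"dp":[[-14,0,-35],[-28,0,-70],[-42,0,-98],[-58,0,-113],[-60,0,-115]],"roll":[0,0,0,0,0]}';python3 -m handwheel '{"dp":[[0,0,0],[0,0,0]],"roll":[0,0]}'
python3 - <<'E'
from h import *
go([.467,-.3145,.184])
d=get_image("scene"); cv2.imwrite("pics/s17.png",d["image"])
E
```

```text
time_s: 42.92
eef_pos: [0.5794, -0.06, 0.1961]
eef_rot: [0.707, -0.0, 0.001, -0.707]
wrist_force: [-1.3, 1.4, 4.8]
opening: 0.0351
time_s: 43.33
eef_pos: [0.5762, -0.0595, 0.2267]
eef_rot: [-0.707, 0.004, 0.002, 0.708]
wrist_force: [0.5, 0.5, 0.5]
opening: 0.0597
time_s: 43.75
eef_pos: [0.5284, -0.1988, 0.2765]
eef_rot: [0.707, 0.001, 0.001, -0.707]
wrist_force: [-0.9, -0.6, -0.3]
opening: 0.0599
time_s: 44.17
eef_pos: [0.4664, -0.3156, 0.2755]
eef_rot: [0.708, -0.002, 0.002, -0.707]
wrist_force: [-0.9, 0.2, -0.0]
opening: 0.0595
time_s: 44.33
eef_pos: [0.4686, -0.3125, 0.2753]
eef_rot: [-0.707, 0.0, -0.001, 0.707]
wrist_force: [-0.1, -0.1, -1.0]
opening: 0.06
 t 44.33 tcp [ 0.4686 -0.3125  0.2753] world d mm [ -1.6  -2.  -91.3] tool dp mm [-1.6 91.3 -2. ]
```

View pics/s17.png

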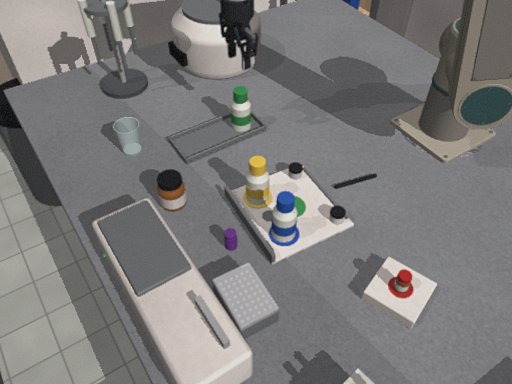

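Blue and yellow stand on their discs. Now green.

```bash
python3 -m handwheel '{"dp":[[-1,10,-2],[-1,40,-2],[-1,70,-2],[-1,86,-2],[-1,86,-2]],"roll":[0,0,0,0,0]}' -0.4; python3 -m handwheel '{"dp":[[0,0,0],[0,2,0],[0,2,0],[0,2,0]],"roll":[0,0,0,0]}';  python3 - <<'E'
from h import *
go([.467,-.3145,.184])
E
python3 -m handwheel '{"dp":[[0,0,0],[0,0,0],[0,0,0],[0,0,0],[0,0,0]],"roll":[0,0,0,0,0]}' 1;python3 -m handwheel '{"dp":[[0,0,0],[0,0,0],[0,-3,0],[0,-8,0],[0,-8,0]],"roll":[0,0,0,0,0]}' 1; python3 -m handwheel '{"dp":[[0,-20,0],[0,-50,0],[0,-85,0],[0,-118,0],[0,-146,0]],"roll":[0,0,0,0,0]}' 1;python3 -m handwheel '{"dp":[[0,0,0],[0,0,0],[0,0,0]],"roll":[0,0,0]}';  python3 - <<'E'
from h import *
go([.5297,.0075,.34])
E
```

```text
time_s: 44.8
eef_pos: [0.4652, -0.3115, 0.1838]
eef_rot: [-0.705, 0.003, 0.003, 0.709]
wrist_force: [-0.0, 0.2, -0.1]
opening: 0.0596
time_s: 45.13
eef_pos: [0.4683, -0.3153, 0.1884]
eef_rot: [0.708, 0.0, 0.001, -0.706]
wrist_force: [0.7, -0.9, 0.3]
opening: 0.0599
 t 45.13 tcp [ 0.4683 -0.3153  0.1884] world d mm [-1.3  0.8 -4.4] tool dp mm [-1.3  4.4  0.8]
time_s: 45.55
eef_pos: [0.468, -0.3154, 0.1884]
eef_rot: [0.708, 0.0, 0.001, -0.707]
wrist_force: [-0.9, 0.7, 5.8]
opening: 0.0346
time_s: 45.97
eef_pos: [0.4673, -0.3149, 0.1953]
eef_rot: [0.707, -0.001, 0.001, -0.707]
wrist_force: [-0.4, 0.9, -2.0]
opening: 0.035
time_s: 46.38
eef_pos: [0.4673, -0.3148, 0.3428]
eef_rot: [0.707, -0.0, 0.001, -0.707]
wrist_force: [0.7, -0.5, -1.9]
opening: 0.0346
time_s: 46.63
eef_pos: [0.4668, -0.3143, 0.3396]
eef_rot: [-0.707, 0.001, -0.0, 0.708]
wrist_force: [-0.2, 0.3, -2.5]
opening: 0.0348
 t 46.63 tcp [ 0.4668 -0.3143  0.3396] world d mm [ 62.9 321.8   0.4] tool dp mm [ 6.23e+01 -1.00e-01  3.22e+02]
```

```bash
python3 -m handwheel '{"dp":[[0,0,12],[4,0,40],[8,0,78],[14,0,117],[20,0,156]],"roll":[0,0,0,0,0]}' 1; python3 -m handwheel '{"dp":[[8,0,38],[17,0,76],[27,0,112],[36,0,142],[42,0,163]],"roll":[0,0,0,0,0]}' ;python3 -m handwheel '{"dp":[[0,10,2],[0,40,3],[0,75,3],[0,98,3],[0,105,3]],"roll":[0,0,0,0,0]}' ;python3 -m handwheel '{"dp":[[0,0,0],[0,0,0],[0,0,0]],"roll":[0,0,0]}'
python3 - <<'E'
from h import *
captop("green",.1834)
go([.5297,.0075,.1964]); s=ctrl.get_state(); print(s["wrist_force"],s["opening"])
d=get_image("scene"); cv2.imwrite("pics/s18.png",cv2.resize(d["image"][120:270,200:400],None,fx=3.5,fy=3.5))
E
```

```text
time_s: 47.05
eef_pos: [0.4861, -0.1563, 0.3384]
eef_rot: [-0.706, 0.003, 0.0, 0.708]
wrist_force: [1.5, 0.4, -2.3]
opening: 0.0349
time_s: 47.47
eef_pos: [0.5286, 0.0078, 0.3386]
eef_rot: [-0.706, 0.001, 0.002, 0.708]
wrist_force: [1.1, -0.9, -2.1]
opening: 0.0347
time_s: 47.88
eef_pos: [0.5249, 0.0078, 0.2293]
eef_rot: [-0.707, 0.005, 0.004, 0.708]
wrist_force: [-1.0, 0.1, -2.7]
opening: 0.0351
time_s: 48.13
eef_pos: [0.5309, 0.0068, 0.2374]
eef_rot: [0.707, 0.0, 0.002, -0.707]
wrist_force: [0.3, 0.2, -2.6]
opening: 0.0344
cap axis xy mm [527.    7.4] rms 0.82 tcp [531.2   6.8 237.8] [ 219  202   69   82 4560]
 t 48.18 tcp [0.5312 0.0068 0.2378] world d mm [ -1.5   0.7 -41.4] tool dp mm [-1.6 41.4  0.7]
[ 1.00816911 -1.09546076 -0.95389046] 0.03512594796675376
```

View pics/s18.png

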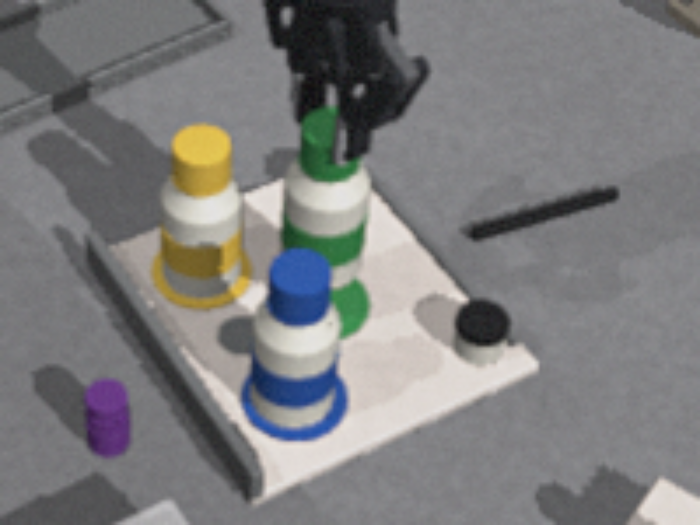

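```bash
python3 -m handwheel '{"dp":[[1,10,1],[1,20,1],[1,28,1],[1,32,1],[1,32,1]],"roll":[0,0,0,0,0]}' 1; python3 -m handwheel '{"dp":[[0,0,0],[0,2,0],[0,3,0],[0,3,0]],"roll":[0,0,0,0]}'; python3 -m handwheel '{"dp":[[0,1,0],[0,3,0],[0,3,0]],"roll":[0,0,0]}'; python3 -m handwheel '{"dp":[[0,1,0],[0,1.5,0],[0,1.5,0]],"roll":[0,0,0]}'
```

```text
time_s: 48.65
eef_pos: [0.5296, 0.0082, 0.2019]
eef_rot: [-0.707, 0.002, 0.001, 0.707]
wrist_force: [-0.6, -0.5, -1.9]
opening: 0.035
time_s: 48.98
eef_pos: [0.531, 0.0081, 0.201]
eef_rot: [0.707, -0.001, 0.001, -0.707]
wrist_force: [-0.4, 0.6, -2.7]
opening: 0.0351
time_s: 49.23
eef_pos: [0.5308, 0.0081, 0.1977]
eef_rot: [-0.707, 0.001, -0.001, 0.707]
wrist_force: [-0.1, -0.0, -1.5]
opening: 0.0347
time_s: 49.48
eef_pos: [0.531, 0.0081, 0.1965]
eef_rot: [-0.707, 0.001, -0.001, 0.707]
wrist_force: [0.3, 0.7, -0.7]
opening: 0.0349
```

```bash
python3 -m handwheel '{"dp":[[0,0.7,0],[0,0.7,0],[0,0.7,0]],"roll":[0,0,0]}' 1; python3 -m handwheel '{"dp":[[0,0,0],[0,0,0],[0,0,0],[0,-10,0],[0,-35,0]],"roll":[0,0,0,0,0]}' -0.4;  python3 -m handwheel '{"dp":[[0,-35,0],[0,-65,-10],[0,-65,-45],[0,-65,-80],[0,-65,-118]],"roll":[0,0,0,0,0]}'; python3 -m handwheel '{"dp":[[0,0,-38],[0,0,-76],[0,0,-114],[0,0,-145],[0,0,-150]],"roll":[0,0,0,0,0]}';python3 -m handwheel '{"dp":[[0,0,0],[0,0,0],[0,0,0]],"roll":[0,0,0]}'
python3 - <<'E'
from h import *
d=get_image("top"); s=get_image("scene"); cv2.imwrite("pics/t19.png",d["image"]); cv2.imwrite("pics/s19.png",s["image"])
for dd,nm,z in ((d,"top",.133),(s,"scene",.118)):
  for c,(lo,hi) in HUE.items():
    m=mask(dd,lo,hi); n,l,st,ce=cv2.connectedComponentsWithStats(m)
    for i in range(1,n):
        if st[i,4]>200 and 180<ce[i,0]<340 and ce[i,1]>150 and st[i,2]<22: print(nm,c,st[i],cast(dd,ce[i],z)[0].round(4))
  m=redmask(dd); n,l,st,ce=cv2.connectedComponentsWithStats(m)
  for i in range(1,n):
    if st[i,4]>60: print(nm,"red",st[i],ce[i].round(1),cast(dd,ce[i],.076)[0].round(4))
cv2.imwrite("pics/tc19.png",cv2.resize(d["image"][150:275,75:325],None,fx=3,fy=3))
cv2.imwrite("pics/sc19.png",cv2.resize(s["image"][140:310,230:450],None,fx=3,fy=3))
E
```

```text
time_s: 49.73
eef_pos: [0.5314, 0.0081, 0.1965]
eef_rot: [-0.707, 0.0, -0.001, 0.707]
wrist_force: [-1.2, 1.4, 4.8]
opening: 0.0348
time_s: 50.15
eef_pos: [0.5283, 0.0083, 0.2279]
eef_rot: [-0.707, 0.003, 0.002, 0.707]
wrist_force: [-0.3, -0.0, 0.9]
opening: 0.06
time_s: 50.57
eef_pos: [0.5312, -0.1107, 0.2978]
eef_rot: [0.707, 0.001, 0.001, -0.707]
wrist_force: [0.5, 0.1, -0.1]
opening: 0.0601
time_s: 50.98
eef_pos: [0.5306, -0.2649, 0.2964]
eef_rot: [0.708, -0.002, 0.003, -0.706]
wrist_force: [0.0, 0.0, -0.7]
opening: 0.0595
time_s: 51.23
eef_pos: [0.5303, -0.2587, 0.2959]
eef_rot: [-0.707, 0.0, -0.0, 0.707]
wrist_force: [-0.2, -0.3, -0.2]
opening: 0.0597
top blue [221 174  19  20 288] [0.5896 0.0619 0.133 ]
top yellow [282 181  19  20 302] [ 0.5786 -0.0581  0.133 ]
top green [248 206  18  19 262] [0.5292 0.0087 0.133 ]
top red [101 226  24  23 339] [112.4 237.3] [0.4807 0.302  0.076 ]
scene blue [276 191  19  22 326] [0.5899 0.0616 0.118 ]
scene yellow [249 155  17  21 308] [ 0.5791 -0.0606  0.118 ]
scene green [286 164  17  21 290] [0.5275 0.0065 0.118 ]
scene red [389 270  24  28 348] [401.8 283.5] [0.5014 0.3233 0.076 ]
```

View pics/sc19.png

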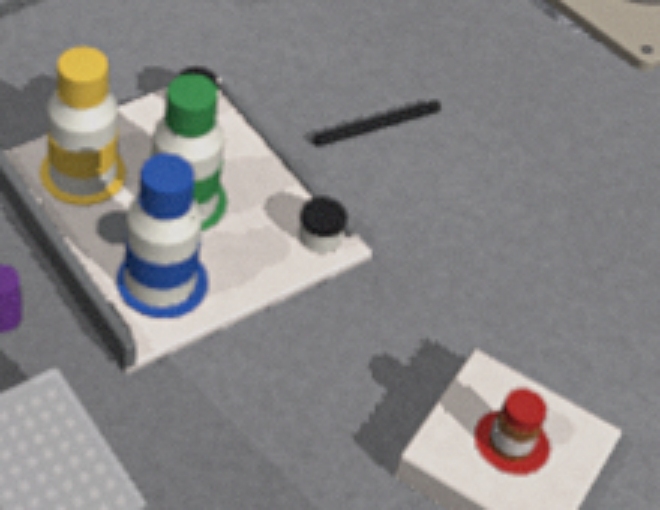

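View pics/tc19.png

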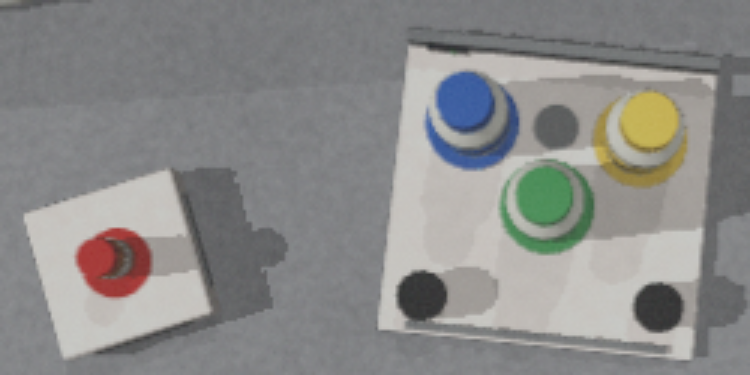

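Run:
```python
from h import *
d=get_image("top"); print(cast(d,(107.5,235.7),.078).round(4))
from plant import ticket
print(ticket.close_job())
```

```text
[[0.4838 0.3113 0.078 ]]
the job is handed in; nothing more can be done
None
```

The job is done and handed in, at about 51 s on the robot's clock. I lifted green, yellow and blue by their caps and stood them in the grey tray. I then stood the red-capped vial on the block's red disc, and put blue, yellow and green back on their own discs.

**Last checks, with the gripper open and clear of everything:**
- **Upright:** all three bottles and the vial are upright in both the scene and top views.
- **Bottles:** the cap axes lie about 1 to 3 mm from the measured disc centres in both views. Blue is the farthest, about 2.5 to 3 mm off in y. This is close to the offsets measured at the start and the 2 mm camera calibration.
- **Vial:** its cap axis is about 3 mm from the red disc's centre.
- **Force:** the highest wrist force I saw in the readings was about 8 N.
- **Disagreement:** with green held over its disc, the wrist camera put its axis about 4 mm off the tool. The earlier grip history suggested about 2 mm. I allowed for roughly 2 mm when placing it, and the later views agree to about 2 mm.

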